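# Clear a stray pump and refill the rod magazine

### The arm

A 6-joint arm with a two-finger parallel gripper is mounted at the origin on the work surface. World frame = base frame: x ahead of the robot, y to its left, z up, the work surface at z = 0. Lengths are in mm, angles in rad, forces in N, time in s.
With the tool pointing down it reaches from about 350 to 775 mm from the base axis. Payload 7.3 kg.
Tool frame: the origin (TCP) lies midway between the tips of the shut fingers; the grasp point (between the pads) lies 19 mm behind it; z points along the fingers, y is the line along which they close (so a half turn about z gives the same grasp; the last joint's range is limited). The gripper opens to 92 mm and grips with 3 to 60 N. Pads are 19 mm wide; open, the fingers measure 130 mm over their backs; the gripper's body (75 mm by 190 mm) begins 47 mm behind the grasp point.
Start: joints at [0.986, 0.342, 1.524, -0, 1.275, -0.146], TCP at [223.037, 475.289, 226.741] pointing down, gripper open.
Joint ranges: [-2.53, 2.53], [-0.77, 2.02], [0.04, 2.7], [-1, 4.14], [0.28, 2.66], [-3.11, 3.11]. Speed limits (rad/s): [2.57, 2.57, 3.14, 3.14, 3.14, 3.14].

### API

Orientations are given as [roll, pitch, yaw] about the fixed x, y, z axes, in that order (R = Rz(yaw) Ry(pitch) Rx(roll)).
In Python, from plant import readout, vision, order, models gives the robot as it stands. The module is installed in compiled form; this text tells all that it offers.
- The arm moves only by the tool step_arm, never from a script. Its argument "series" is text: rows parted by semicolons, each of 7 numbers parted by spaces: the gripper's target within -1 to 1 (shut at 1, half-way at 0, fully open at -1), then the shift along the tool's x, y, z each as a share of 80 mm, from -1 to 1, then the turn, a rotation vector about the tool's x, y, z each as a share of 2 pi rad, from -1 to 1. In form: jaw x y z ax ay az; .... A call has 1 to 20 rows; each row is the pose to reach, as a shift and turn from the pose commanded when the call began, along the tool's axes at that moment, turning the shorter way round; what a row does not reach only later rows make up. A row lasts 1/10 s, in which the tool goes at most 50 mm and 8.59 degrees, less where a joint would pass 70% of its speed; a pose out of reach is approached as far as the arm can. A call with a number of a shift or a turn outside -1 to 1 is refused whole. A call with a gripper value outside its range is refused whole. The fingers move at their own pace and stop on an object; the grip force is fixed at half the most. Time passes only in rows, so rows that repeat a pose let the fingers close. It gives the time, the measured TCP pose, the force, the opening and the grip force at its end, in the units of the state.
- readout.get_obs(): the state, without advancing time (a new reading comes with each control period).
- vision.capture(name): name is "scene" or "top" or "wrist"; returns a dict with "frame" (480x640x3 uint8, red, green, blue), "depth" (480x640 float32, mm along the optical axis (not along the pixel's ray), 0 where there is no reading), "fovy" (degrees; the focal length in pixels is half the picture's height over the tangent of half this angle, whatever the lens; pixels are square), "cx", "cy" (the principal point, pixels), "k1" (the pictures are not rectified: a ray, as slopes to the right and down, at radius r is drawn at 1 + k1 r^2 times it, then the intrinsics apply), "rvec" (rotation vector, rad) and "tvec" (3), from world to camera coordinates, as OpenCV has them; the wrist camera has in their place "mount" (4x4, takes a point from camera to tool coordinates, whose origin is the TCP and whose axes are the flange's). Camera axes: x right, y down, z forward; pixel columns grow to the right and rows downward; lengths in mm; the calibration is good to about 2 mm. A picture is of the moment at which its call begins: read the wrist's pose just before it.
- order.close_job(): hands the job in; it is judged then, once.
Trained networks look in a picture, given as the dict that the camera call returned (one of the last four; its "shot" number tells which), for a name from the list of things; names that differ only in an ending like _2 or _b are one class to them, and where a whole thing is asked for, a point or a joint stands for the part that bears it (a point fixed in the world has none). Each returns a list of dicts, best first, with "p" (0 to 1); they miss things now and then, are a little off and sometimes report something else, mostly with a low value. They report only what shows in the picture. A call takes as long as a camera call. They do not tell look-alikes from the thing itself.
- models.look_for(picture, thing): "position" ([column, row] in pixels, amid what is visible of it).
- models.pinpoint(picture, thing): "position" ([column, row] in pixels: a listed point, or the origin of a listed thing).
The state is a dict: "time": time; "joint_positions": joint angles; "dq": joint speeds; "tau": joint torques, N m; "tool_pos": TCP position; "tcp_rot": TCP orientation; "contact_force": force on the tool from outside, world axes, zero at the start; "moment": the same for the moment, N m; "grip_width": finger opening in mm; "finger_force": force on a finger pad.
Only numpy, scipy, OpenCV 4.12 (cv2) and the standard library are available. Lean on these libraries where they do the work, as an engineer would, in place of code of your own. Each camera call takes 0.05 s, during which the arm holds its last target. There are 200 camera calls.

### The job

A stray lotion pump is lying in the mouth of the rod magazine: lift it out and lay it, whole, in the flat reject bin. Then take the rod tray by its post, keep it level while you turn it so that the rods line up with the slot, rest its lip gently on the magazine's low rim, and only then tip it until all four rods have rolled down into the magazine. Finally stand the empty tray flat on the bench, and leave the bottle, the jar and the screwdriver where they are.

Things in the scene. Friction and masses are not known exactly. Their poses are not given: they have to be found in the camera images.
- magazine: narrow open-topped metal box, fixed, 156 mm long (y), 46 wide (x); slot mouth 36 (x) by 144 mm (y). Origin: middle, 70 mm below the low rim and 0 to 15 mm below the bench top (varies). Low rim: the long +x wall, away from the robot, x 18 to 23. The -x wall is a guard up to z 98 that stops the rods (sensor box outside it, to x -43, z 85). End walls to z 56, y 72 to 78 either side. Inner floor slopes down from the guard, z 18 to 5
- magazine_rim (a point): middle of the top of the magazine's low rim, at magazine x 20.5, z 70 mm; same axes as the magazine
- pump: stray white lotion pump, 30 to 50 g, 203 mm long along its x; origin at the middle of the collar (28 mm across). Towards +x an 8 mm stem, then the round head; towards -x an 8 mm dip tube. It starts level along the mouth, its axis 60 mm above the magazine's origin, stem and tube resting on the end walls, collar in the mouth, head outside the +y end wall, spout down
- pump_head (a point): middle of the pump's round head, on its axis (pump x 41 mm): head 24 mm across, 30 mm long, its inner face some 5 mm outside the end wall; grip it here from above, across the axis. A spout 9 mm thick points to pump -z, tip 28 mm from the axis
- pump_tip (a point): near the free end of the dip tube, on the axis (pump x -145 mm)
- reject_bin: flat open steel box, fixed, 270 mm (its x) by 170 mm (its y), 35 mm high, walls 4 mm, inner floor about 4 mm above the bench. Origin: centre of its underside. It stands left or right of the magazine.
- tray: loose steel rod tray, 0.2 to 0.4 kg, 134 mm wide (y), on the other side of the magazine from the bin. Origin on its underside. The 80 mm long floor slopes 12 degrees up from the rear wall (x 35, floor top z 8; wall to z 28) to the open lip, so the level tray keeps the rods at the rear wall; tipped lip-down by more than that, say 35 degrees, they roll out over the lip
- tray_lip (a point): middle of the lip's upper edge (tray x -45, z 25 mm); axes as the tray. The floor is 3 mm thick; nothing sticks out below it from the lip back to x -18, so this part of the sloping underside can rest on the rim
- tray_grip (a point): on the axis of the tray's upright square post (24 by 24 mm, centre x 66 mm, z 8 to 72 mm), 52 mm above the underside: grip here from above, either way across; keep the fingertips above z 30 mm to clear the rear wall
- rod0: white plastic rod, 10 mm thick, 120 mm long, round ends, 14 g; origin at its middle, own x along it; starts in the tray, along the tray's y
- rod1: white plastic rod, 10 mm thick, 120 mm long, round ends, 14 g; origin at its middle, own x along it; starts in the tray, along the tray's y
- rod2: white plastic rod, 10 mm thick, 120 mm long, round ends, 14 g; origin at its middle, own x along it; starts in the tray, along the tray's y
- rod3: white plastic rod, 10 mm thick, 120 mm long, round ends, 14 g; origin at its middle, own x along it; starts in the tray, along the tray's y
- bottle: bystander: white bottle 52 mm across, 85 mm tall; origin at its underside
- jar: bystander: white jar 64 mm across, 60 mm tall; origin at its underside
- driver: bystander: screwdriver 150 mm long, lying along its x; origin under its middle
Things that resemble listed ones, but are neither listed nor needed, are in the scene too. What is shaped like the rod2 but orange or red is not meant.

How it is judged:
By the outcome, as a careful person would: the job done as asked, in the order asked, and still so for the second after the job is handed in, with the robot touching nothing.
It also fails if it takes over 72 s, if anything falls off the work surface, if the arm or the gripper's body presses on something with over 40 N, if the wrist force passes 120 N, or if a joint passes its speed limit or range.

## Working session

There is one attempt and no reset: what is moved stays moved. The work goes in short steps, Python scripts to look and compute and a tool call to move; the robot and the scene stay as the last step left them, time stands still between calls to the robot, and variables do not carry over. Pictures are saved under pics/ and viewed, at most 10 in all, crops included, and the job is handed in when it is done.

Besides the shell and the picture viewer there is one more tool, called after "Call:" as a command line: name --argument value ..., lists and objects as JSON in quotes. step_arm: Moves the arm, as the interface text tells. Shift numbers are shares of 80 mm and turn numbers shares of 2 pi rad, none past 1 either way. Its arguments: {"type":"object","properties":{"series":{"type":"string"}},"required":["series"]}

```bash
mkdir -p pics; cat > h.py <<'E'
import numpy as np, cv2
from scipy.spatial.transform import Rotation as Rn
from plant import readout, vision, order, models
def cam(c, o=None):
    f=240/np.tan(np.radians(c["fovy"])/2)
    if "rvec" in c:
        R=Rn.from_rotvec(np.ravel(c["rvec"])).as_matrix().T; t=-R@np.ravel(c["tvec"])
    else:
        M=np.array(c["mount"]); Rt=Rn.from_euler('xyz',o["tcp_rot"]).as_matrix()
        R=Rt@M[:3,:3]; t=Rt@M[:3,3]+np.array(o["tool_pos"])
    return f,R,t
def ray(c,uv,o=None):
    f,R,t=cam(c,o); uv=np.atleast_2d(np.asarray(uv,float))
    d=(uv-[c["cx"],c["cy"]])/f; s=d.copy()
    for _ in range(20): s=d/(1+c["k1"]*(s**2).sum(1,keepdims=True))
    return t,np.c_[s,np.ones(len(s))]@R.T
def atz(c,uv,z,o=None):
    t,d=ray(c,uv,o); return t+d*((z-t[2])/d[:,2])[:,None]
def cloud(c,o=None):
    v,u=np.mgrid[0:480,0:640]; t,d=ray(c,np.c_[u.ravel(),v.ravel()],o)
    P=t+d*c["depth"].reshape(-1,1); P[c["depth"].ravel()<=0]=np.nan
    return P.reshape(480,640,3)
def proj(c,P,o=None):
    f,R,t=cam(c,o); q=(np.atleast_2d(P)-t)@R; s=q[:,:2]/q[:,2:]
    return s*(1+c["k1"]*(s**2).sum(1,keepdims=True))*f+[c["cx"],c["cy"]]
def save(n,im): cv2.imwrite(f"pics/{n}.png",im[...,::-1])
E
python3 - <<'E'
from h import *
o=readout.get_obs(); print({k:np.round(v,3) for k,v in o.items()})
ims=[]
for n in("top","scene"):
    c=vision.capture(n); im=c["frame"].copy(); P=cloud(c)
    f,R,t=cam(c); print(n,f,t,R[:,2],c["k1"])
    for th in "magazine magazine_rim pump pump_head pump_tip reject_bin tray tray_lip tray_grip rod0 bottle jar driver".split():
        for r in models.pinpoint(c,th)[:3]:
            u,v=r["position"]; i,j=int(np.clip(round(v),0,479)),int(np.clip(round(u),0,639))
            print(th,round(r["p"],2),np.round([u,v]),np.round(P[i,j]))
            if r["p"]>.3: cv2.circle(im,(j,i),3,(255,0,0),-1); cv2.putText(im,th[:12],(j+3,i),0,.35,(255,0,255))
    save(n,im)
E
```

```text
{'time': np.float64(0.0), 'joint_positions': array([ 0.986,  0.343,  1.525,  0.   ,  1.275, -0.146]), 'dq': array([-0.003,  0.   , -0.001,  0.001, -0.   ,  0.   ]), 'tau': array([-3.0000e-03, -4.3127e+01, -2.4420e+01,  7.1000e-02,  5.6000e-02,
       -0.0000e+00]), 'tool_pos': array([222.791, 474.928, 226.04 ]), 'tcp_rot': array([-3.14 , -0.   ,  2.703]), 'contact_force': array([ 1.09 , -0.266,  0.412]), 'moment': array([ 0.002, -0.018, -0.016]), 'finger_force': np.float64(0.0), 'grip_width': np.float64(91.875)}
top 477.61446054284727 [ 422.30461403   78.48436868 1013.06787499] [ 0.10852123 -0.00862802 -0.99405669] 0.03345722226888612
magazine 0.83 [360. 248.] [505. -20.   9.]
magazine_rim 0.7 [357. 235.] [527.  -8.  65.]
magazine_rim 0.52 [206. 242.] [508. 301.  22.]
pump 0.83 [333. 250.] [495.  39.  69.]
pump_head 0.58 [315. 253.] [488.  75.  70.]
pump_tip 0.79 [402. 241.] [518. -99.  58.]
pump_tip 0.33 [203. 247.] [497. 307.  20.]
reject_bin 0.9 [511. 241.] [ 530. -340.    6.]
reject_bin 0.69 [363. 293.] [411. -26.  24.]
tray 0.8 [212. 246.] [500. 289.  21.]
tray 0.24 [172. 242.] 
[... 801 characters left out ...]
_head 0.91 [326. 227.] [501.  78.  67.]
pump_head 0.74 [266. 259.] [465. -84.  -4.]
pump_tip 0.63 [264. 263.] [474. -94.  -5.]
reject_bin 0.97 [187. 310.] [ 524. -326.   10.]
reject_bin 0.73 [395. 216.] [521. 286.  17.]
tray 0.82 [396. 212.] [514. 294.  22.]
tray 0.48 [312. 236.] [514.  30.  73.]
tray_lip 0.82 [376. 211.] [464. 262.  -3.]
tray_grip 0.87 [416. 197.] [522. 350.  60.]
rod0 0.61 [405. 208.] [512. 325.  21.]
rod0 0.59 [456. 194.] [525. 499.   1.]
rod0 0.57 [397. 210.] [505. 303.  17.]
bottle 0.65 [380. 285.] [706. 115.  31.]
jar 0.81 [280. 336.] [ 714. -166.   32.]
jar 0.59 [380. 213.] [497. 251.  25.]
jar 0.25 [395. 215.] [520. 287.  19.]
driver 0.84 [280. 235.] [477. -42.  80.]
```

View pics/top.png

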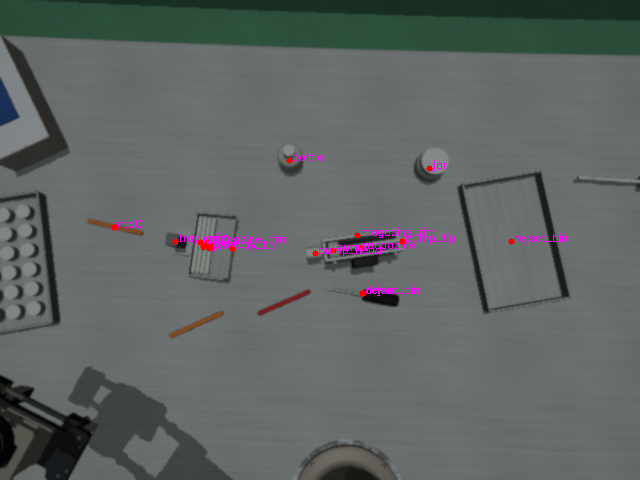

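View pics/scene.png

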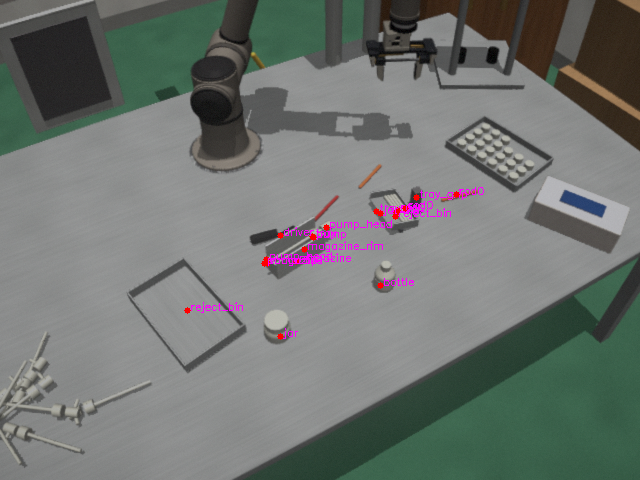

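The top view shows the tray at about (210,246) px with its post at (175,241), to the +y side. The magazine with the pump is at (360,248), pump head at (315,253), and the bin at (513,242) on the right. The scene view agrees. The orange and red rods and the pump pile are decoys.

```bash
cat >> h.py <<'E'
def plan(pos,yaw,R1=None,o=None):
    """shift (tool axes, share of 80mm) and rotvec share to go from the measured pose to the target"""
    o=o or readout.get_obs(); R0=Rn.from_euler('xyz',o["tcp_rot"])
    R1=R1 or Rn.from_euler('xyz',[np.pi,0,np.radians(yaw)])
    s=R0.inv().apply(np.array(pos)-o["tool_pos"])/80; r=(R0.inv()*R1).as_rotvec()/(2*np.pi)
    print("t",round(o["time"],2),"tcp",np.round(o["tool_pos"],1),"rpy",np.round(np.degrees(o["tcp_rot"]),2))
    print("shift",np.round(s,3),"turn",np.round(r,4),"after turn, shift in new axes",np.round(R1.inv().apply(np.array(pos)-o["tool_pos"])/80,3))
E
python3 - <<'E'
from h import *
c=vision.capture("top")
print(np.round(atz(c,[[460,187],[541,174],[568,296],[487,311]],35)))
P=cloud(c); b=(P[...,2]>28)&(P[...,2]<45)&(P[...,1]<-200)&(P[...,1]>-480)&(P[...,0]>350)&(P[...,0]<700)
q=P[b][:,:2].astype(np.float32); r=cv2.minAreaRect(q); print(r, len(q))
w=vision.capture("wrist"); print(np.round(w["mount"],3),w["fovy"])
plan([480,60,300],100)
E
```

```text
[[ 637. -223.   35.]
 [ 669. -391.   35.]
 [ 418. -440.   35.]
 [ 383. -276.   35.]]
((530.3560791015625, -336.5032043457031), (270.3171691894531, 173.0252227783203), 11.646690368652344) 1231
[[ 1.00000e-03 -9.65000e-01 -2.61000e-01  7.04150e+01]
 [ 1.00000e+00  1.00000e-03 -0.00000e+00 -1.17000e+00]
 [ 0.00000e+00 -2.61000e-01  9.65000e-01 -1.59662e+02]
 [ 0.00000e+00  0.00000e+00  0.00000e+00  1.00000e+00]] 67.06102663147124
t 1.5 tcp [223.  475.3 226.7] rpy [179.99  -0.   154.86]
shift [-5.113 -3.334 -0.916] turn [ 0.     -0.      0.1524] after turn, shift in new axes [-5.67   2.262 -0.916]
```

Call:
step_arm --series "-1 0 0 -0.916 0 0 0.1524;-1 0 0 -0.916 0 0 0.1524;-1 0 0 -0.916 0 0 0.1524;-1 0 0 -0.916 0 0 0.1524;-1 0 0 -0.916 0 0 0.1524;-1 0 0 -0.916 0 0 0.1524;-1 0 0 -0.916 0 0 0.1524"

```text
time: 2.2
tool_pos: [223.0, 475.3, 300.0]
tcp_rot: [3.142, -0.0, 1.74]
contact_force: [0.2, 0.8, 0.4]
grip_width: 91.9
finger_force: 0.0
```

Call:
step_arm --series "-1 -0.945 0.377 0 0 0 0;-1 -0.945 0.377 0 0 0 0;-1 -0.945 0.377 0 0 0 0"

```text
time: 2.5
tool_pos: [267.3, 403.7, 300.2]
tcp_rot: [3.141, 0.001, 1.742]
contact_force: [-0.2, 0.5, -0.9]
grip_width: 91.7
finger_force: 0.0
```

Call:
step_arm --series "-1 -0.945 0.377 0 0 0 0;-1 -0.945 0.377 0 0 0 0"

```text
time: 2.7
tool_pos: [309.0, 336.0, 300.0]
tcp_rot: [3.141, 0.0, 1.747]
contact_force: [0.8, -0.2, -0.0]
grip_width: 92.0
finger_force: 0.0
```

Call:
step_arm --series "-1 -0.945 0.377 0 0 0 0;-1 -0.945 0.377 0 0 0 0"

```text
time: 2.9
tool_pos: [352.4, 266.1, 300.2]
tcp_rot: [3.141, 0.0, 1.745]
contact_force: [0.7, 0.6, -0.8]
grip_width: 91.5
finger_force: 0.0
```

Call:
step_arm --series "-1 -0.945 0.377 0 0 0 0;-1 -0.945 0.377 0 0 0 0"

```text
time: 3.1
tool_pos: [395.5, 196.7, 300.2]
tcp_rot: [3.141, 0.0, 1.744]
contact_force: [-0.3, 0.9, 0.2]
grip_width: 91.9
finger_force: 0.0
```

Call:
step_arm --series "-1 -0.945 0.377 0 0 0 0;-1 -0.945 0.377 0 0 0 0"

```text
time: 3.3
tool_pos: [438.4, 127.4, 300.1]
tcp_rot: [3.141, 0.0, 1.744]
contact_force: [0.6, 0.8, 0.3]
grip_width: 92.0
finger_force: 0.0
```

Call:
step_arm --series "-1 -0.945 0.377 0 0 0 0;-1 -0.945 0.377 0 0 0 0;-1 -0.945 0.377 0 0 0 0;-1 -0.945 0.377 0 0 0 0"

```text
time: 3.7
tool_pos: [480.0, 60.2, 299.7]
tcp_rot: [-3.141, -0.001, 1.744]
contact_force: [0.1, 0.8, 0.3]
grip_width: 91.8
finger_force: 0.0
```

```bash
python3 - <<'E'
from h import *
o=readout.get_obs(); print(np.round(o["tool_pos"],1),np.round(np.degrees(o["tcp_rot"]),1))
c=vision.capture("wrist"); im=c["frame"].copy(); P=cloud(c,o)
for th in "magazine magazine_rim pump pump_head pump_tip".split():
    for r in models.pinpoint(c,th)[:2]:
        u,v=r["position"]; i,j=int(np.clip(round(v),0,479)),int(np.clip(round(u),0,639))
        print(th,round(r["p"],2),np.round([u,v]),np.round(P[i,j],1),np.round(atz(c,[[u,v]],{"magazine_rim":63,"magazine":-7}.get(th,53),o)[0],1))
        cv2.circle(im,(j,i),3,(255,0,0),-1); cv2.putText(im,th,(j+3,i),0,.35,(255,0,255))
save("w1",im); np.savez("w1.npz",P=P)
E
```

```text
[480.   60.2 299.7] [-1.80e+02 -1.00e-01  9.99e+01]
magazine 0.95 [327. 258.] [502.7   3.2  62.4] [508.8 -18.   -7. ]
magazine_rim 0.65 [343. 274.] [523.5 -10.1  70.2] [524.9 -13.   63. ]
pump 0.88 [329. 227.] [497.4  42.2  73.9] [499.3  38.   53. ]
pump_head 0.75 [328. 187.] [488.5  84.5  71.1] [489.5  82.6  53. ]
```

View pics/w1.png

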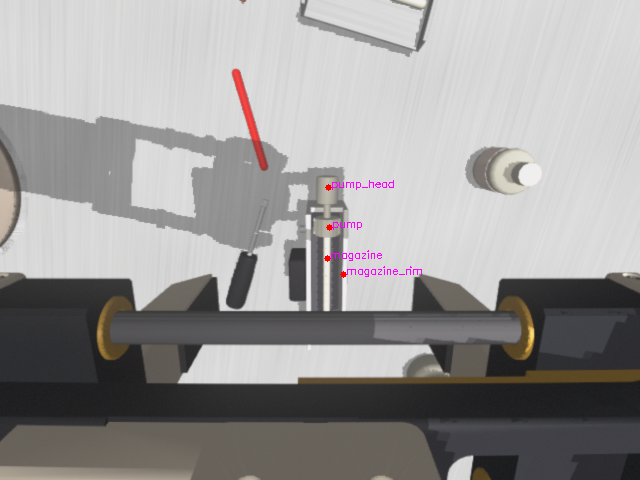

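The wrist view shows the head at (328,187) px, the collar at (329,227), the low rim along column ~343 and the guard with sensor box on the left. Next I fit these from the depth cloud.

```bash
cat > fit.py <<'E'
from h import *
P=np.load("w1.npz")["P"].reshape(-1,3)
a=np.radians(10); ex=np.array([np.cos(a),np.sin(a)]); ey=np.array([-np.sin(a),np.cos(a)])
o=np.array([509,-18]); q=np.c_[(P[:,:2]-o)@ex,(P[:,:2]-o)@ey,P[:,2]]
q=q[np.isfinite(q).all(1)]
def sel(x0,x1,y0,y1,z0,z1): return q[(q[:,0]>x0)&(q[:,0]<x1)&(q[:,1]>y0)&(q[:,1]<y1)&(q[:,2]>z0)&(q[:,2]<z1)]
r=sel(8,35,-40,85,61,80); print("rim",len(r),np.median(r,0),np.percentile(r,[2,98],0).round(1)); print(np.polyfit(r[:,1],r[:,0],1))
g=sel(-40,0,-40,85,90,110); print("guard",len(g),np.percentile(g,[2,50,98],0).round(1)); print(np.polyfit(g[:,1],g[:,0],1))
h=sel(-20,25,83,125,52,90); print("head",len(h),np.percentile(h,[1,50,99],0).round(1)); print("head slope",np.polyfit(h[:,1],h[:,0],1))
e=sel(-12,18,66,84,50,63); print("endwall",len(e),np.percentile(e,[2,50,98],0).round(1))
k=sel(-20,25,20,62,62,90); print("collar",len(k),np.percentile(k,[1,50,99],0).round(1))
E
python3 fit.py
```

```text
rim 537 [17.18716688 29.77631915 68.13408067] [[  8.3 -37.   62.1]
 [ 20.2  78.1  69.9]]
[-0.02178427 17.3570061 ]
guard 454 [[-25.7 -25.1  92.7]
 [-23.4  31.6  96.3]
 [-20.6  79.   98. ]]
[-7.64239264e-03 -2.30121575e+01]
head 613 [[-14.1  83.9  58.9]
 [ -3.3 101.1  68.4]
 [  9.1 115.2  71.6]]
head slope [ 0.01618086 -4.68817529]
endwall 236 [[-11.8  68.   52.2]
 [  0.4  76.3  56.9]
 [ 15.3  83.2  62.7]]
collar 501 [[-15.2  20.6  62.1]
 [  2.6  52.   68.8]
 [ 19.9  61.9  73.4]]
```

```bash
python3 -c "
from h import *
plan([489,80.5,41],100.5)"
```

```text
t 4.0 tcp [479.6  61.  300.2] rpy [ 1.7998e+02 -1.0000e-02  1.0009e+02]
shift [0.219 0.157 3.24 ] turn [ 0.0001 -0.     -0.0011] after turn, shift in new axes [0.218 0.16  3.24 ]
```

Call:
step_arm --series "-0.3 0.23 0.155 1 0 0 -0.001;-0.3 0.23 0.155 1 0 0 -0.001"

```text
time: 4.2
tool_pos: [488.5, 81.3, 218.7]
tcp_rot: [3.141, -0.0, 1.752]
contact_force: [0.3, -0.1, -0.4]
grip_width: 80.2
finger_force: 0.0
```

Call:
step_arm --series "-0.3 0 0 1 0 0 0;-0.3 0 0 1 0 0 0"

```text
time: 4.4
tool_pos: [487.3, 81.1, 137.3]
tcp_rot: [-3.139, -0.001, 1.753]
contact_force: [0.3, 0.1, -0.3]
grip_width: 64.2
finger_force: 0.0
```

Call:
step_arm --series "-0.3 0 0 0.4 0 0 0;-0.3 0 0 0.7 0 0 0;-0.3 0 0 0.7 0 0 0;-0.3 0 0 0.7 0 0 0"

```text
time: 4.8
tool_pos: [489.2, 80.7, 84.6]
tcp_rot: [3.141, -0.0, 1.752]
contact_force: [0.3, 0.5, 0.7]
grip_width: 59.4
finger_force: 0.0
```

```bash
python3 - <<'E'
from h import *
o=readout.get_obs()
plan([489,80.5,41],100.5,o=o)
c=vision.capture("wrist"); P=cloud(c,o); 
for r in models.pinpoint(c,"pump_head")[:2]: print(r,atz(c,[r["position"]],60,o))
np.savez("w1.npz",P=P); save("w2",c["frame"])
E
python3 fit.py | grep -A1 head
```

```text
t 4.8 tcp [489.2  80.7  84.6] rpy [ 1.7999e+02 -1.0000e-02  1.0039e+02]
shift [-0.002 -0.003  0.545] turn [ 0.     -0.     -0.0003] after turn, shift in new axes [-0.002 -0.003  0.545]
{'position': [317.1, 272.3], 'p': 0.61} [[489.14509092  81.74813673  60.        ]]
head 2634 [[-14.7  86.1  54. ]
 [ -2.9 103.3  68.2]
--
head slope [ 7.91349200e-04 -3.06988217e+00]
endwall 312 [[-11.2  76.3  50.5]
```

View pics/w2.png

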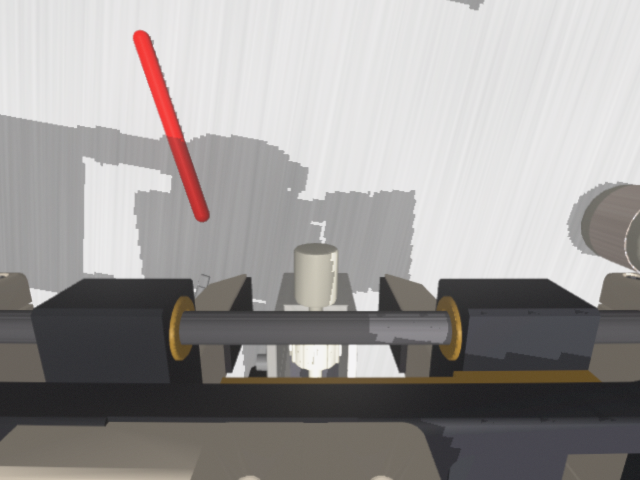

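The head sits centred between the open fingers (head at 317,272 px). Now I descend, grip and lift.

Call:
step_arm --series "-0.3 0.013 0 0.2 0 0 0;-0.3 0.013 0 0.4 0 0 0;-0.3 0.013 0 0.545 0 0 0;-0.3 0.013 0 0.545 0 0 0;1 0.013 0 0.545 0 0 0;1 0.013 0 0.545 0 0 0;1 0.013 0 0.545 0 0 0;1 0.013 0 0.545 0 0 0;1 0.013 0 0.545 0 0 0;1 0.013 0 0.545 0 0 0;1 0.013 0 0.545 0 0 0;1 0.013 0 0.545 0 0 0"

```text
time: 6.1
tool_pos: [489.0, 81.3, 40.5]
tcp_rot: [3.141, 0.0, 1.752]
contact_force: [0.8, 1.5, 0.9]
grip_width: 22.9
finger_force: 30.0
```

Call:
step_arm --series "1 0 0 -0.05 0 0 0;1 0 0 -0.15 0 0 0;1 0 0 -0.3 0 0 0;1 0 0 -0.5 0 0 0;1 0 0 -0.75 0 0 0;1 0 0 -1 0 0 0"

```text
time: 6.7
tool_pos: [488.8, 81.3, 122.1]
tcp_rot: [3.141, -0.0, 1.752]
contact_force: [0.3, 0.2, -0.4]
grip_width: 22.9
finger_force: 30.0
```

Call:
step_arm --series "1 0 0 -0.3 0 0 0;1 0 0 -0.6 0 0 0;1 0 0 -0.85 0 0 0;1 0 0 -1 0 0 0;1 0 0 -1 0 0 0;1 0 0 -1 0 0 0"

```text
time: 7.3
tool_pos: [488.6, 81.3, 200.7]
tcp_rot: [3.141, 0.0, 1.752]
contact_force: [-0.1, 1.1, -0.3]
grip_width: 23.2
finger_force: 30.0
```

```bash
python3 - <<'E'
from h import *
# bin
bc=np.array([530.3,-336.5]); a=np.radians(11.7); e=np.array([np.cos(a),np.sin(a)])
head=bc+e*88
print(head, readout.get_obs()["finger_force"])
plan([*head,200],1.7)   # pump x along tool x
s=vision.capture("scene"); save("s2",s["frame"][120:360,150:470])
for r in models.pinpoint(s,"pump_head")[:2]: print(r)
E
```

```text
[ 616.47160733 -318.65471801] 29.999318718910217
t 7.3 tcp [488.6  81.3 200.7] rpy [179.97   0.   100.36]
shift [-5.205  0.674  0.009] turn [ 1.00e-04 -1.00e-04  2.74e-01] after turn, shift in new axes [1.449 5.044 0.009]
{'position': [325.1, 180.5], 'p': 0.7}
{'position': [381.2, 286.7], 'p': 0.32}
```

View pics/s2.png

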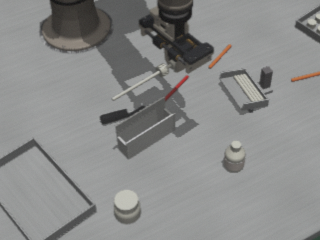

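The crop shows the pump held level by its head, clear of the magazine, with the tray and bystanders untouched. Next I turn it and carry it to the bin, using yaw 11.7.

Call:
step_arm --series "1 0 0 0 0 0 0.02;1 0 0 0 0 0 0.04;1 0 0 0 0 0 0.06;1 0 0 0 0 0 0.08;1 0 0 0 0 0 0.1;1 0 0 0 0 0 0.12;1 0 0 0 0 0 0.14;1 0 0 0 0 0 0.16;1 0 0 0 0 0 0.18;1 0 0 0 0 0 0.2;1 0 0 0 0 0 0.22;1 0 0 0 0 0 0.235;1 0 0 0 0 0 0.246;1 0 0 0 0 0 0.246"

```text
time: 8.8
tool_pos: [488.4, 81.2, 199.6]
tcp_rot: [-3.141, 0.002, 0.205]
contact_force: [-0.5, -0.2, 0.1]
grip_width: 23.5
finger_force: 30.0
```

Call:
step_arm --series "1 0.02 0.2 0 0 0 0;1 0.05 0.5 0 0 0 0;1 0.09 0.87 0 0 0 0"

```text
time: 9.1
tool_pos: [509.8, 14.6, 199.9]
tcp_rot: [-3.141, 0.001, 0.21]
contact_force: [0.6, 0.4, -0.9]
grip_width: 23.0
finger_force: 30.0
```

Call:
step_arm --series "1 0.05 0.435 0 0 0 0;1 0.09 0.87 0 0 0 0"

```text
time: 9.3
tool_pos: [531.4, -53.1, 199.8]
tcp_rot: [-3.141, 0.001, 0.209]
contact_force: [0.0, 1.0, -0.3]
grip_width: 23.4
finger_force: 30.0
```

Call:
step_arm --series "1 0.05 0.435 0 0 0 0;1 0.09 0.87 0 0 0 0"

```text
time: 9.5
tool_pos: [552.7, -120.0, 199.8]
tcp_rot: [-3.141, 0.001, 0.208]
contact_force: [0.3, 0.3, -0.3]
grip_width: 23.1
finger_force: 30.0
```

Call:
step_arm --series "1 0.05 0.435 0 0 0 0;1 0.09 0.87 0 0 0 0"

```text
time: 9.7
tool_pos: [573.9, -186.7, 199.7]
tcp_rot: [-3.141, 0.001, 0.208]
contact_force: [-0.1, 0.1, 0.4]
grip_width: 23.5
finger_force: 30.0
```

Call:
step_arm --series "1 0.05 0.435 0 0 0 0;1 0.09 0.87 0 0 0 0"

```text
time: 9.9
tool_pos: [595.2, -253.3, 199.5]
tcp_rot: [-3.141, 0.001, 0.208]
contact_force: [0.8, 0.4, 0.5]
grip_width: 23.2
finger_force: 30.0
```

Call:
step_arm --series "1 0.04 0.4 0 0 0 0;1 0.07 0.7 0 0 0 0;1 0.09 0.87 0 0 0 0;1 0.09 0.87 0 0 0 0;1 0.09 0.87 0 0 0 0"

```text
time: 10.4
tool_pos: [616.1, -318.2, 199.4]
tcp_rot: [-3.14, 0.001, 0.207]
contact_force: [-0.4, 0.5, -0.6]
grip_width: 23.1
finger_force: 30.0
```

```bash
python3 - <<'E'
from h import *
o=readout.get_obs()
plan([616.5,-318.7,17],11.7,o=o); print(np.round(o["joint_positions"],2),o["grip_width"],o["finger_force"])
c=vision.capture("scene"); P=cloud(c)
for th in("pump_head","pump_tip"):
    for r in models.pinpoint(c,th)[:2]: print(th,r,np.round(P[int(r["position"][1]),int(r["position"][0])]))
E
```

```text
t 10.4 tcp [ 616.1 -318.2  199.4] rpy [-1.7991e+02  6.0000e-02  1.1850e+01]
shift [0.006 0.011 2.28 ] turn [-0.0003  0.0002  0.0004] after turn, shift in new axes [0.003 0.008 2.28 ]
[-0.59  0.68  1.02  0.    1.44  0.78] 23.09698633312473 29.99944031238556
pump_head {'position': [189.1, 283.9], 'p': 0.69} [ 617. -316.  223.]
pump_head {'position': [279.9, 334.7], 'p': 0.56} [ 713. -167.   39.]
pump_tip {'position': [141.1, 235.3], 'p': 0.65} [ 217. -348.   -4.]
```

Call:
step_arm --series "1 0 0 0.4 0 0 0;1 0 0 0.8 0 0 0;1 0 0 1 0 0 0"

```text
time: 10.85
tool_pos: [615.3, -316.9, 117.7]
tcp_rot: [-3.139, 0.003, 0.207]
contact_force: [-0.4, -0.0, -0.8]
grip_width: 23.0
finger_force: 30.0
```

Call:
step_arm --series "1 0 0 0.3 0 0 0;1 0 0 0.6 0 0 0;1 0 0 0.8 0 0 0;1 0 0 0.9 0 0 0;1 0 0 0.9 0 0 0"

```text
time: 11.35
tool_pos: [616.1, -317.7, 47.6]
tcp_rot: [-3.14, 0.001, 0.207]
contact_force: [-0.3, -0.4, -1.2]
grip_width: 23.4
finger_force: 30.0
```

Call:
step_arm --series "1 0 0 0.1 0 0 0;1 0 0 0.2 0 0 0;1 0 0 0.3 0 0 0;1 0 0 0.36 0 0 0;1 0 0 0.4 0 0 0;1 0 0 0.4 0 0 0;1 0 0 0.4 0 0 0;0.3 0 0 0.4 0 0 0;0 0 0 0.4 0 0 0;-0.2 0 0 0.4 0 0 0;-0.4 0 0 0.4 0 0 0;-0.4 0 0 0.4 0 0 0;-0.4 0 0 0.4 0 0 0;-0.4 0 0 0.4 0 0 0;-0.4 0 0 0.4 0 0 0"

```text
time: 12.85
tool_pos: [616.5, -318.6, 16.4]
tcp_rot: [-3.142, -0.0, 0.206]
contact_force: [-0.1, -0.4, -0.3]
grip_width: 64.1
finger_force: 0.0
```

Call:
step_arm --series "-0.4 0 0 -0.1 0 0 0;-0.4 0 0 -0.3 0 0 0;-0.4 0 0 -0.6 0 0 0;-0.4 0 0 -1 0 0 0"

```text
time: 13.25
tool_pos: [616.0, -318.4, 97.4]
tcp_rot: [-3.14, 0.001, 0.206]
contact_force: [-0.0, 0.3, 0.4]
grip_width: 64.1
finger_force: 0.0
```

Call:
step_arm --series "-0.4 0 0 -0.6 0 0 0;-0.4 0 0 -1 0 0 0;-0.4 0 0 -1 0 0 0"

```text
time: 13.55
tool_pos: [618.9, -320.2, 184.9]
tcp_rot: [3.132, -0.009, 0.206]
contact_force: [0.1, -0.5, 1.1]
grip_width: 64.1
finger_force: 0.0
```

```bash
python3 - <<'E'
from h import *
o=readout.get_obs()
c=vision.capture("wrist"); save("w3",c["frame"])
s=vision.capture("scene"); save("s3",s["frame"][230:390,100:300].repeat(2,0).repeat(2,1))
t=vision.capture("top")
for th in("tray","tray_lip","tray_grip"):
    for r in models.pinpoint(t,th)[:1]: print(th,r,atz(t,[r["position"]],{"tray":0,"tray_lip":25,"tray_grip":52}[th]))
P=cloud(t); m=(P[...,2]>12)&(P[...,0]>420)&(P[...,0]<580)&(P[...,1]>230)&(P[...,1]<380)
q=P[m]; 
b=q[(q[:,1]<331)]; print(cv2.minAreaRect(b[:,:2].astype(np.float32)))
p=q[q[:,2]>60]; print("post",len(p),p.mean(0),cv2.minAreaRect(p[:,:2].astype(np.float32)))
plan([500,340,300],180)
E
```

```text
tray {'position': [211.3, 248.6], 'p': 0.62} [[495.88491067 294.36492808   0.        ]]
tray_lip {'position': [289.2, 164.7], 'p': 0.44} [[676.11225357 134.37572523  25.        ]]
tray_grip {'position': [171.4, 242.7], 'p': 0.78} [[501.75325719 363.42895438  52.        ]]
((500.27642822265625, 289.0743408203125), (84.88336944580078, 133.68475341796875), 84.63763427734375)
post 159 [506.22863214 356.28323673  70.70281567] ((506.5507507324219, 357.3447570800781), (23.690858840942383, 23.766056060791016), 84.13169860839844)
t 13.85 tcp [ 615.8 -318.3  174.9] rpy [-1.7988e+02  1.1000e-01  1.1790e+01]
shift [ 0.262 -8.354 -1.547] turn [-0.0005 -0.0005 -0.4672] after turn, shift in new axes [ 1.448  8.228 -1.564]
```

View pics/s3.png

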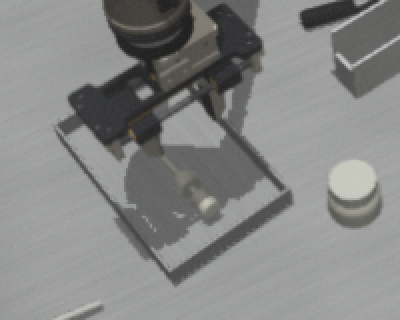

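The zoomed scene view shows the pump lying whole inside the bin (head at ~(205,205) px of the crop). Now I move over to the tray.

Call:
step_arm --series "-1 0 -0.2 -0.5 0 0 -0.023;-1 0 -0.5 -1 0 0 -0.047;-1 0 -1 -1 0 0 -0.07;-1 0 -1 -1 0 0 -0.094;-1 0 -1 -1 0 0 -0.117;-1 0 -1 -1 0 0 -0.14;-1 0 -1 -1 0 0 -0.164;-1 0 -1 -1 0 0 -0.187;-1 0 -1 -1 0 0 -0.21;-1 0 -1 -1 0 0 -0.234;-1 0 -1 -1 0 0 -0.257;-1 0 -1 -1 0 0 -0.28;-1 0 -1 -1 0 0 -0.304;-1 0 -1 -1 0 0 -0.327;-1 0 -1 -1 0 0 -0.35;-1 0 -1 -1 0 0 -0.374;-1 0 -1 -1 0 0 -0.398;-1 0 -1 -1 0 0 -0.42;-1 0 -1 -1 0 0 -0.44;-1 0 -1 -1 0 0 -0.452"

```text
time: 15.85
tool_pos: [599.8, -240.2, 255.1]
tcp_rot: [3.141, -0.002, 3.05]
contact_force: [-0.0, 0.0, -0.6]
grip_width: 91.9
finger_force: 0.0
```

Call:
step_arm --series "-1 0.15 0.88 -0.055 0 0 0;-1 0.15 0.88 -0.055 0 0 0"

```text
time: 16.05
tool_pos: [594.3, -166.6, 259.6]
tcp_rot: [3.139, -0.003, 3.046]
contact_force: [0.3, 0.0, 0.3]
grip_width: 91.9
finger_force: 0.0
```

Call:
step_arm --series "-1 0.15 0.88 -0.055 0 0 0;-1 0.15 0.88 -0.055 0 0 0"

```text
time: 16.25
tool_pos: [589.0, -94.5, 264.5]
tcp_rot: [3.14, -0.002, 3.048]
contact_force: [-0.4, -0.9, 0.9]
grip_width: 91.7
finger_force: 0.0
```

Call:
step_arm --series "-1 0.15 0.88 -0.055 0 0 0;-1 0.15 0.88 -0.055 0 0 0"

```text
time: 16.45
tool_pos: [583.7, -23.3, 268.9]
tcp_rot: [3.14, -0.002, 3.048]
contact_force: [-0.5, -0.4, 0.1]
grip_width: 91.9
finger_force: 0.0
```

Call:
step_arm --series "-1 0.15 0.88 -0.055 0 0 0;-1 0.15 0.88 -0.055 0 0 0"

```text
time: 16.65
tool_pos: [578.4, 47.9, 273.3]
tcp_rot: [3.14, -0.002, 3.048]
contact_force: [-0.1, -0.4, -0.0]
grip_width: 91.5
finger_force: 0.0
```

Call:
step_arm --series "-1 0.15 0.88 -0.055 0 0 0;-1 0.15 0.88 -0.055 0 0 0"

```text
time: 16.85
tool_pos: [573.1, 119.1, 277.7]
tcp_rot: [3.141, -0.002, 3.048]
contact_force: [0.2, -1.3, 1.0]
grip_width: 91.6
finger_force: 0.0
```

Call:
step_arm --series "-1 0.15 0.88 -0.055 0 0 0;-1 0.15 0.88 -0.055 0 0 0"

```text
time: 17.05
tool_pos: [567.9, 190.4, 282.0]
tcp_rot: [3.141, -0.002, 3.048]
contact_force: [-0.3, -0.6, -0.3]
grip_width: 91.9
finger_force: 0.0
```

Call:
step_arm --series "-1 0.15 0.88 -0.055 0 0 0;-1 0.15 0.88 -0.055 0 0 0"

```text
time: 17.25
tool_pos: [562.6, 261.6, 286.2]
tcp_rot: [3.141, -0.002, 3.048]
contact_force: [0.9, -0.5, -0.7]
grip_width: 91.7
finger_force: 0.0
```

Call:
step_arm --series "-1 0.15 0.88 -0.055 0 0 0;-1 0.15 0.88 -0.055 0 0 0;-1 0.15 0.88 -0.055 0 0 0;-1 0.15 0.88 -0.055 0 0 0"

```text
time: 17.65
tool_pos: [558.1, 329.4, 290.4]
tcp_rot: [-3.14, -0.002, 3.047]
contact_force: [-0.0, -0.3, -0.0]
grip_width: 91.6
finger_force: 0.0
```

```bash
python3 - <<'E'
from h import *
o=readout.get_obs(); print(np.round(o["joint_positions"],2))
c=vision.capture("wrist"); P=cloud(c,o); im=c["frame"].copy()
for th in("tray","tray_lip","tray_grip"):
    for r in models.pinpoint(c,th)[:1]:
        print(th,r,atz(c,[r["position"]],{"tray":0,"tray_lip":25,"tray_grip":52}[th],o).round(1)); cv2.circle(im,tuple(int(x) for x in r["position"]),3,(255,0,0),-1)
save("w4",im)
p=P[(P[...,2]>66)&(P[...,2]<78)&(P[...,0]>460)&(P[...,0]<550)&(P[...,1]>330)&(P[...,1]<390)]
print("post",len(p),p.mean(0),cv2.minAreaRect(p[:,:2].astype(np.float32)))
b=P[(P[...,2]>15)&(P[...,2]<40)&(P[...,0]>420)&(P[...,0]<580)&(P[...,1]>230)&(P[...,1]<332)]
print("tray",cv2.minAreaRect(b[:,:2].astype(np.float32)))
t=vision.capture("top"); save("t2",t["frame"][150:330,440:600].repeat(3,0).repeat(3,1))
Q=cloud(t); q=Q[(Q[...,2]>8)&(Q[...,0]>400)&(Q[...,0]<650)&(Q[...,1]<-240)&(Q[...,1]>-420)]
a=np.radians(11.7); d=q[:,:2]-[530.3,-336.5]; l=np.c_[d@[np.cos(a),np.sin(a)],d@[-np.sin(a),np.cos(a)],q[:,2]]
l=l[(abs(l[:,0])<126)&(abs(l[:,1])<76)&(l[:,2]<60)]; print("pump in bin",l.min(0),l.max(0),len(l))
plan([506.5,357,100],174.5,o=o)
E
```

```text
[ 0.42  0.55  1.02 -0.    1.57 -1.06]
tray {'position': [285.1, 154.9], 'p': 0.62} [[498.9 296.9   0. ]]
tray_lip {'position': [240.4, 152.4], 'p': 0.93} [[490.7 248.4  25. ]]
tray_grip {'position': [339.5, 159.0], 'p': 0.78} [[507.4 359.1  52. ]]
post 567 [505.03756785 359.91493344  73.46747364] ((505.1808166503906, 360.1643981933594), (23.832317352294922, 23.030988693237305), 84.90696716308594)
tray ((498.6969909667969, 291.01727294921875), (84.3819580078125, 134.47125244140625), 84.6277084350586)
pump in bin [-125.65681869  -75.96390888    8.00171554] [125.21365367  71.6605669   48.31000399] 962
t 17.65 tcp [558.1 329.4 290.4] rpy [-1.7992e+02 -9.0000e-02  1.7457e+02]
shift [0.671 0.286 2.38 ] turn [-0.0002 -0.0003  0.0002] after turn, shift in new axes [0.675 0.282 2.38 ]
```

View pics/w4.png

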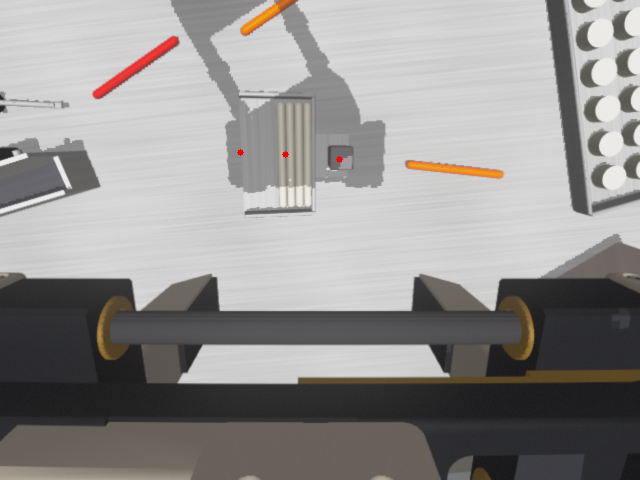

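The wrist view shows the tray with four white rods at the rear wall (285,155 px) and the post at (340,158). I go in for the grasp.

Call:
step_arm --series "-0.3 0.4 0.2 0.4 0 0 0;-0.3 0.683 0.312 0.9 0 0 0;-0.3 0.683 0.312 0.9 0 0 0"

```text
time: 18.2
tool_pos: [500.4, 358.2, 213.3]
tcp_rot: [-3.134, -0.012, 3.047]
contact_force: [-0.1, -1.3, -0.6]
grip_width: 72.4
finger_force: 0.0
```

Call:
step_arm --series "-0.3 0 0 0.5 0 0 0;-0.3 0 0 0.9 0 0 0;-0.3 0 0 0.9 0 0 0"

```text
time: 18.5
tool_pos: [505.2, 357.7, 144.2]
tcp_rot: [-3.137, -0.006, 3.045]
contact_force: [-0.2, 0.0, 1.0]
grip_width: 59.9
finger_force: 0.0
```

Call:
step_arm --series "-0.3 0 0 0.3 0 0 -0.0006;-0.3 0 0 0.6 0 0 -0.0006;-0.3 0 0 0.6 0 0 -0.0006;-0.3 0 0 0.6 0 0 -0.0006"

```text
time: 18.9
tool_pos: [507.7, 359.7, 101.7]
tcp_rot: [3.14, 0.002, 3.049]
contact_force: [-0.6, 0.3, 0.2]
grip_width: 59.6
finger_force: 0.0
```

```bash
python3 - <<'E'
from h import *
o=readout.get_obs()
c=vision.capture("wrist"); P=cloud(c,o); save("w5",c["frame"])
p=P[(P[...,2]>66)&(P[...,2]<78)&(P[...,0]>460)&(P[...,0]<550)&(P[...,1]>330)&(P[...,1]<390)]
if len(p)>9: print("post",len(p),p.mean(0),p.min(0),p.max(0))
for r in models.pinpoint(c,"tray_grip")[:1]: print(r,atz(c,[r["position"]],52,o))
plan([505.5,359.5,34],174.8,o=o)
E
```

```text
post 1865 [503.88372649 360.07930115  73.21439126] [492.17554621 347.33331464  66.11233556] [517.69205268 372.59095997  75.40730971]
{'position': [315.2, 261.2], 'p': 0.95} [[507.20791491 358.81662129  52.        ]]
t 18.9 tcp [507.7 359.7 101.7] rpy [1.7993e+02 1.2000e-01 1.7470e+02]
shift [ 0.029 -0.006  0.846] turn [ 0.0002  0.0003 -0.0003] after turn, shift in new axes [ 0.027 -0.004  0.846]
```

View pics/w5.png

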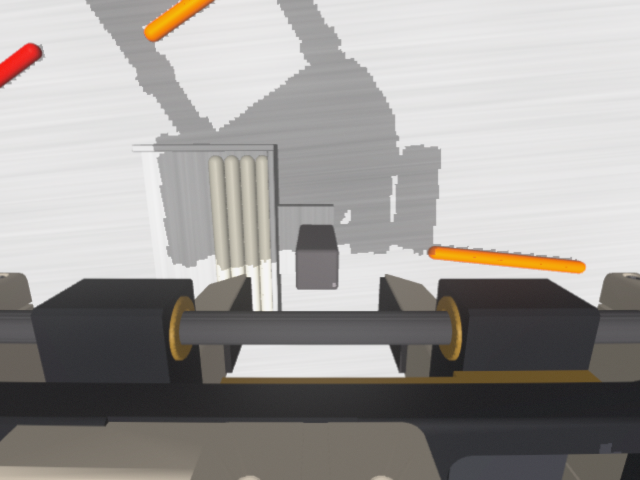

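The post is centred between the fingers (315,261 px). Now I descend, grip, lift a little and re-measure the magazine.

Call:
step_arm --series "-0.3 0.02 0 0.3 0 0 0;-0.3 0.02 0 0.6 0 0 0;-0.3 0.02 0 0.8 0 0 0;-0.3 0.02 0 0.846 0 0 0;-0.3 0.02 0 0.846 0 0 0;1 0.02 0 0.846 0 0 0;1 0.02 0 0.846 0 0 0;1 0.02 0 0.846 0 0 0;1 0.02 0 0.846 0 0 0;1 0.02 0 0.846 0 0 0;1 0.02 0 0.846 0 0 0;1 0.02 0 0.846 0 0 0;1 0.02 0 0.846 0 0 0"

```text
time: 20.3
tool_pos: [504.9, 359.9, 32.3]
tcp_rot: [3.141, 0.001, 3.05]
contact_force: [0.3, 1.5, 2.9]
grip_width: 23.7
finger_force: 30.0
```

Call:
step_arm --series "1 0 0 -0.03 0 0 0;1 0 0 -0.08 0 0 0;1 0 0 -0.16 0 0 0;1 0 0 -0.25 0 0 0;1 0 0 -0.35 0 0 0;1 0 0 -0.45 0 0 0;1 0 0 -0.55 0 0 0;1 0 0 -0.65 0 0 0;1 0 0 -0.75 0 0 0;1 0 0 -0.85 0 0 0;1 0 0 -0.95 0 0 0;1 0 0 -1 0 0 0"

```text
time: 21.5
tool_pos: [505.1, 359.9, 113.0]
tcp_rot: [3.141, 0.001, 3.05]
contact_force: [0.4, 0.6, -4.7]
grip_width: 24.2
finger_force: 30.0
```

```bash
python3 - <<'E'
from h import *
o=readout.get_obs(); print(o["contact_force"],o["moment"],o["grip_width"]); plan([500,360,150],174.8,o=o)
t=vision.capture("top"); s=vision.capture("scene")
a=np.radians(10.5); ex=np.array([np.cos(a),np.sin(a)]); ey=np.array([-np.sin(a),np.cos(a)])
for n,c in(("top",t),("scene",s)):
    P=cloud(c).reshape(-1,3); d=P[:,:2]-[506,-18]; q=np.c_[d@ex,d@ey,P[:,2]]
    r=q[(abs(q[:,1])<95)&(q[:,0]>10)&(q[:,0]<32)&(q[:,2]>62)&(q[:,2]<80)]; g=q[(abs(q[:,1])<95)&(abs(q[:,0]+20)<12)&(q[:,2]>90)&(q[:,2]<110)]
    for m in(r,g):
        if len(m)>5: print(n,len(m),np.percentile(m,[3,50,97],0).round(1).tolist(),np.polyfit(m[:,1],m[:,0],1))
    for th in("magazine_rim","tray_lip","tray_grip"):
        for k in models.pinpoint(c,th)[:2]: print(n,th,round(k["p"],2),atz(c,[k["position"]],{"magazine_rim":70,"tray_lip":105,"tray_grip":132}[th]).round(1))
E
```

```text
[ 0.43921386  0.61962075 -4.69140638] [ 0.22626139  0.02649294 -0.05934089] 24.222584194354507
t 21.5 tcp [505.1 359.9 113. ] rpy [1.7995e+02 6.0000e-02 1.7473e+02]
shift [ 0.063 -0.004 -0.462] turn [ 0.0001  0.0002 -0.0002] after turn, shift in new axes [ 0.064 -0.004 -0.462]
top 203 [[18.7, -70.8, 63.7], [21.1, 0.3, 66.6], [23.7, 72.4, 70.1]] [8.41694798e-03 2.11000019e+01]
top 218 [[-22.3, -71.1, 91.6], [-19.8, 1.7, 94.5], [-17.1, 74.4, 98.0]] [ 7.66023200e-03 -1.97847846e+01]
top magazine_rim 0.68 [[526.5 -17.3  70. ]]
top tray_lip 0.91 [[495.1 251.2 105. ]]
top tray_grip 0.69 [[492.6  -4.3 132. ]]
top tray_grip 0.54 [[410.1 -14.9 132. ]]
scene 136 [[19.8, -71.2, 62.4], [23.8, -1.7, 65.4], [27.4, 73.7, 70.8]] [5.80972614e-03 2.36901526e+01]
scene 137 [[-21.6, -70.8, 90.3], [-17.3, -5.6, 93.5], [-13.0, 74.4, 97.5]] [ 7.41487648e-03 -1.74245734e+01]
scene magazine_rim 0.68 [[532.4  -5.6  70. ]]
scene tray_lip 0.86 [[485.9 255.4 105. ]]
scene tray_lip 0.61 [[ 748.3 -187.3  105. ]]
scene tray_grip 0.94 [[501.9 359.7 132. ]]
```

Call:
step_arm --series "1 0 -0.02 -0.1 0 0 0.006;1 0 -0.05 -0.2 0 0 0.014;1 0 -0.1 -0.3 0 0 0.024;1 0 -0.15 -0.4 0 0 0.035;1 0 -0.2 -0.45 0 0 0.046;1 0 -0.26 -0.46 0 0 0.057;1 0 -0.32 -0.46 0 0 0.068;1 0 -0.38 -0.46 0 0 0.079;1 0 -0.44 -0.46 0 0 0.09;1 0 -0.5 -0.46 0 0 0.101;1 0 -0.56 -0.46 0 0 0.112;1 0 -0.62 -0.46 0 0 0.124;1 0 -0.68 -0.46 0 0 0.136;1 0 -0.74 -0.46 0 0 0.148;1 0 -0.8 -0.46 0 0 0.16;1 0 -0.86 -0.46 0 0 0.172;1 0 -0.92 -0.46 0 0 0.184;1 0 -0.96 -0.46 0 0 0.195;1 0 -0.99 -0.46 0 0 0.203;1 0 -1 -0.46 0 0 0.2067"

```text
time: 23.9
tool_pos: [497.4, 279.7, 148.6]
tcp_rot: [-3.141, 0.0, 1.749]
contact_force: [-0.9, 0.5, -4.0]
grip_width: 24.0
finger_force: 30.0
```

Call:
step_arm --series "1 -0.03 0.01 0 0 0 0;1 -0.09 0.02 0 0 0 0;1 -0.18 0.04 0 0 0 0;1 -0.28 0.07 0 0 0 0;1 -0.38 0.1 0 0 0 0;1 -0.49 0.125 0 0 0 0;1 -0.6 0.15 0 0 0 0;1 -0.71 0.18 0 0 0 0;1 -0.82 0.21 0 0 0 0;1 -0.92 0.234 0 0 0 0"

```text
time: 24.9
tool_pos: [529.4, 210.1, 148.8]
tcp_rot: [3.141, -0.0, 1.751]
contact_force: [0.8, -0.8, -4.6]
grip_width: 24.2
finger_force: 30.0
```

Call:
step_arm --series "1 -0.11 0.03 0 0 0 0;1 -0.22 0.06 0 0 0 0;1 -0.33 0.084 0 0 0 0;1 -0.45 0.115 0 0 0 0;1 -0.57 0.145 0 0 0 0;1 -0.69 0.175 0 0 0 0;1 -0.81 0.205 0 0 0 0;1 -0.92 0.234 0 0 0 0"

```text
time: 25.7
tool_pos: [561.0, 141.0, 148.7]
tcp_rot: [3.142, -0.0, 1.751]
contact_force: [0.8, 0.4, -4.0]
grip_width: 24.2
finger_force: 30.0
```

Call:
step_arm --series "1 -0.11 0.03 0 0 0 0;1 -0.22 0.06 0 0 0 0;1 -0.33 0.084 0 0 0 0;1 -0.45 0.115 0 0 0 0;1 -0.57 0.145 0 0 0 0;1 -0.69 0.175 0 0 0 0;1 -0.81 0.205 0 0 0 0;1 -0.92 0.234 0 0 0 0"

```text
time: 26.5
tool_pos: [592.6, 72.0, 148.7]
tcp_rot: [3.142, -0.0, 1.751]
contact_force: [-0.5, -0.1, -4.7]
grip_width: 23.8
finger_force: 30.0
```

Call:
step_arm --series "1 -0.1 0.03 0 0 0 0;1 -0.2 0.05 0 0 0 0;1 -0.3 0.075 0 0 0 0;1 -0.4 0.1 0 0 0 0;1 -0.5 0.125 0 0 0 0;1 -0.6 0.15 0 0 0 0;1 -0.69 0.175 0 0 0 0;1 -0.77 0.195 0 0 0 0;1 -0.84 0.21 0 0 0 0;1 -0.89 0.225 0 0 0 0;1 -0.92 0.234 0 0 0 0;1 -0.92 0.234 0 0 0 0;1 -0.92 0.234 0 0 0 0"

```text
time: 27.8
tool_pos: [623.8, 4.0, 148.7]
tcp_rot: [-3.142, -0.0, 1.751]
contact_force: [-0.1, 0.4, -3.2]
grip_width: 23.8
finger_force: 30.0
```

```bash
python3 - <<'E'
from h import *
o=readout.get_obs(); plan([624.1,3.9,100],100.3,o=o); print(np.round(o["joint_positions"],2))
t=vision.capture("top"); s=vision.capture("scene")
a=np.radians(10.3); ex=np.array([np.cos(a),np.sin(a)]); ey=np.array([-np.sin(a),np.cos(a)])
for n,c in(("top",t),("scene",s)):
    P=cloud(c).reshape(-1,3); d=P[:,:2]-[506.5,-17.5]; q=np.c_[d@ex,d@ey,P[:,2]]
    m=q[(abs(q[:,1])<95)&(q[:,0]>-30)&(q[:,0]<60)&(q[:,2]>122)&(q[:,2]<150)]
    print(n,len(m),np.percentile(m,[1,50,99],0).round(1).tolist())
    b=cv2.minAreaRect(m[:,:2].astype(np.float32)); print(b)
    for k in models.pinpoint(c,"tray_lip")[:1]:
        w=atz(c,[k["position"]],117+25)[0]; print("lip",k["p"],(w[:2]-[506.5,-17.5])@np.c_[ex,ey])
save("t3",np.vstack([t["frame"][180:310,240:440].repeat(2,0).repeat(2,1),s["frame"][190:340,230:430].repeat(2,0).repeat(2,1)]))
E
```

```text
t 27.8 tcp [623.8   4.  148.7] rpy [-1.8000e+02 -1.0000e-02  1.0033e+02]
shift [-0.002  0.004  0.609] turn [-0.     -0.      0.0001] after turn, shift in new axes [-0.002  0.004  0.609]
[-0.12  0.59  1.34  0.    1.21 -0.3 ]Traceback (most recent call last):
  File "<stdin>", line 8, in <module>
    return _quantile_unchecked(
        a, q, axis, out, overwrite_input, method, keepdims, weights)
    return _ureduce(a,
                    func=_quantile_ureduce_func,
    ...<5 lines>...
                    overwrite_input=overwrite_input,
                    method=method)
    r = func(a, **kwargs)
    result = _quantile(arr,
                       quantiles=q,
    ...<2 lines>...
                       out=out,
                       weights=wgt)
    slices_having_nans = np.isnan(arr[-1, ...])
                                  ~~~^^^^^^^^^
IndexError: index -1 is out of bounds for axis 0 with size 0
```

```bash
python3 - <<'E'
from h import *
o=readout.get_obs()
s=vision.capture("scene"); w=vision.capture("wrist")
a=np.radians(10.3); ex=np.array([np.cos(a),np.sin(a)]); ey=np.array([-np.sin(a),np.cos(a)])
for n,c,oo in(("wrist",w,o),("scene",s,None)):
    P=cloud(c,oo).reshape(-1,3); d=P[:,:2]-[506.5,-17.5]; q=np.c_[d@ex,d@ey,P[:,2]]; q=q[np.isfinite(q).all(1)]
    m=q[(abs(q[:,1])<95)&(q[:,0]>-30)&(q[:,0]<60)&(q[:,2]>118)&(q[:,2]<150)]
    if len(m): print(n,len(m),np.percentile(m,[1,50,99],0).round(1).tolist(),cv2.minAreaRect(m[:,:2].astype(np.float32)))
    m=q[(abs(q[:,1])<95)&(q[:,0]>10)&(q[:,0]<30)&(q[:,2]>60)&(q[:,2]<80)]
    if len(m): print("rim",len(m),np.percentile(m,[2,50,98],0).round(1).tolist())
    for th,z in(("tray_lip",141),("magazine_rim",70)):
      for k in models.pinpoint(c,th)[:1]:
        x=atz(c,[k["position"]],z,oo)[0]; print(th,round(k["p"],2),((x[:2]-[506.5,-17.5])@np.c_[ex,ey]).round(1))
save("t3",np.hstack([w["frame"][:,:,:][::1,::1][0:480:1,100:540],s["frame"][190:350,240:360].repeat(3,0).repeat(3,1)]))
E
```

```text
wrist 15186 [[7.5, -49.9, 133.6], [28.4, 29.5, 140.3], [59.1, 59.8, 144.2]] ((33.109764099121094, 4.758464813232422), (53.79054260253906, 121.1634750366211), 0.06006980687379837)
rim 301 [[17.8, 64.3, 60.2], [21.7, 71.8, 67.7], [22.7, 78.6, 69.6]]
tray_lip 0.59 [64.6  1.6]
scene 516 [[8.9, -68.4, 126.1], [33.8, -26.8, 137.4], [59.2, 10.7, 147.8]] ((32.1500244140625, -28.174579620361328), (54.5579719543457, 82.46849060058594), 0.3325362503528595)
rim 39 [[18.2, -74.8, 61.4], [22.8, -59.0, 64.7], [26.3, -40.5, 69.9]]
tray_lip 0.8 [-2.   4.1]
magazine_rim 0.92 [24.4  7.4]
```

View pics/t3.png

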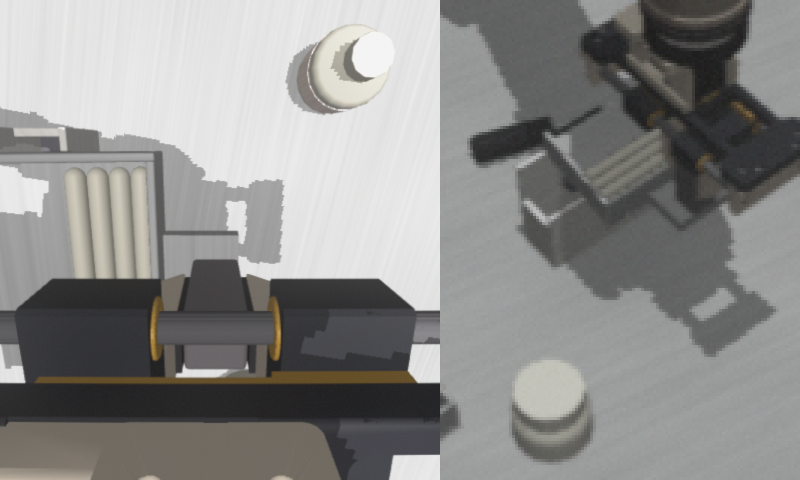

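The wrist view (left) shows four rods still at the rear wall and the tray level. The scene view (right) shows the lip above the mouth, parallel to the rim. Measured lip is at magazine x ≈ 8 and the rim at 18–23. Lowering now.

Call:
step_arm --series "1 0 0 0.05 0 0 0;1 0 0 0.13 0 0 0;1 0 0 0.23 0 0 0;1 0 0 0.34 0 0 0;1 0 0 0.45 0 0 0;1 0 0 0.55 0 0 0;1 0 0 0.63 0 0 0;1 0 0 0.7 0 0 0;1 0 0 0.74 0 0 0;1 0 0 0.76 0 0 0;1 0 0 0.76 0 0 0;1 0 0 0.76 0 0 0"

```text
time: 29.4
tool_pos: [624.0, 3.8, 88.2]
tcp_rot: [3.141, 0.0, 1.751]
contact_force: [0.0, 0.3, -3.7]
grip_width: 24.0
finger_force: 30.0
```

Call:
step_arm --series "1 0 0 0.01 0 0 0;1 0 0 0.02 0 0 0;1 0 0 0.02 0 0 0"

```text
time: 29.7
tool_pos: [623.8, 3.8, 86.3]
tcp_rot: [-3.142, -0.0, 1.751]
contact_force: [0.3, -0.1, -3.9]
grip_width: 23.9
finger_force: 30.0
```

Call:
step_arm --series "1 0 0 0.01 0 0 0;1 0 0 0.015 0 0 0;1 0 0 0.015 0 0 0"

```text
time: 30.0
tool_pos: [623.8, 3.8, 85.0]
tcp_rot: [-3.141, -0.0, 1.751]
contact_force: [-0.1, 0.4, -4.2]
grip_width: 23.8
finger_force: 30.0
```

```bash
python3 -c "
from h import *
o=readout.get_obs(); print(o['tool_pos'],o['contact_force'],o['moment'],np.degrees(o['tcp_rot']))"
```

```text
[623.78649088   3.7587253   85.0333789 ] [-0.0620123   0.38934316 -4.16158592] [-0.02194067 -0.12734995 -0.01174272] [-1.79993316e+02 -5.68585240e-03  1.00318557e+02]
```

Call:
step_arm --series "1 0 0 0.006 0 0 0;1 0 0 0.01 0 0 0;1 0 0 0.01 0 0 0"

```text
time: 30.3
tool_pos: [623.8, 3.8, 84.3]
tcp_rot: [-3.142, -0.0, 1.751]
contact_force: [0.5, 0.7, -4.2]
grip_width: 24.0
finger_force: 30.0
```

Call:
step_arm --series "1 0 0 0.008 0 0 0;1 0 0 0.008 0 0 0"

```text
time: 30.5
tool_pos: [623.8, 3.8, 83.6]
tcp_rot: [-3.142, -0.0, 1.751]
contact_force: [-0.4, -0.3, -3.4]
grip_width: 23.8
finger_force: 30.0
```

Call:
step_arm --series "1 0 0 0.008 0 0 0;1 0 0 0.008 0 0 0"

```text
time: 30.7
tool_pos: [623.8, 3.8, 82.9]
tcp_rot: [-3.141, -0.0, 1.751]
contact_force: [-0.5, -0.3, -4.5]
grip_width: 23.8
finger_force: 30.0
```

```bash
python3 -c "
from h import *
o=readout.get_obs(); print(o['tool_pos'],o['contact_force'],o['moment'],np.degrees(o['tcp_rot']))"
```

```text
[623.78793819   3.77429414  82.93647594] [-0.45400025 -0.338859   -4.47882104] [ 0.03000042 -0.10682482 -0.01436024] [-1.79994019e+02 -5.35886865e-03  1.00320387e+02]
```

Call:
step_arm --series "1 0 0 0.007 0 0 0;1 0 0 0.007 0 0 0"

```text
time: 30.9
tool_pos: [623.8, 3.8, 82.4]
tcp_rot: [-3.141, -0.0, 1.751]
contact_force: [-0.9, 0.4, -4.2]
grip_width: 23.8
finger_force: 30.0
```

Call:
step_arm --series "1 0 0 0.007 0 0 0;1 0 0 0.007 0 0 0"

```text
time: 31.1
tool_pos: [623.8, 3.8, 81.8]
tcp_rot: [-3.142, -0.0, 1.751]
contact_force: [-0.2, -0.2, -5.0]
grip_width: 23.7
finger_force: 30.0
```

Call:
step_arm --series "1 0 0 0.007 0 0 0;1 0 0 0.007 0 0 0"

```text
time: 31.3
tool_pos: [623.8, 3.8, 81.3]
tcp_rot: [-3.141, -0.0, 1.751]
contact_force: [0.4, 1.1, -3.7]
grip_width: 23.6
finger_force: 30.0
```

```bash
python3 -c "
from h import *
o=readout.get_obs(); print(o['tool_pos'],o['contact_force'],o['moment'],np.degrees(o['tcp_rot']))"
```

```text
[623.77698478   3.79514995  81.25290193] [ 0.43210413  1.13741307 -3.72231372] [-0.01983243 -0.15099013  0.05795101] [-1.79992575e+02 -9.00797824e-03  1.00315780e+02]
```

Call:
step_arm --series "1 0 0 0.007 0 0 0;1 0 0 0.007 0 0 0"

```text
time: 31.5
tool_pos: [623.8, 3.8, 80.7]
tcp_rot: [-3.142, -0.0, 1.751]
contact_force: [0.9, -0.2, -3.7]
grip_width: 23.8
finger_force: 30.0
```

Call:
step_arm --series "1 0 0 0.007 0 0 0;1 0 0 0.007 0 0 0"

```text
time: 31.7
tool_pos: [623.9, 3.8, 80.3]
tcp_rot: [3.141, -0.0, 1.751]
contact_force: [-0.2, 0.4, -4.4]
grip_width: 23.6
finger_force: 30.0
```

```bash
python3 - <<'E'
from h import *
o=readout.get_obs(); print(o['tool_pos'],o['contact_force'],o['moment'],o['grip_width'])
s=vision.capture("scene"); a=np.radians(10.3); ex=np.array([np.cos(a),np.sin(a)]); ey=np.array([-np.sin(a),np.cos(a)])
w=vision.capture("wrist"); P=cloud(w,o).reshape(-1,3); d=P[:,:2]-[506.5,-17.5]; q=np.c_[d@ex,d@ey,P[:,2]]; q=q[np.isfinite(q).all(1)]
# tray top edge of the +y side wall and floor/rods profile
for x in range(0,70,6):
    m=q[(abs(q[:,0]-x)<2)&(q[:,1]>20)&(q[:,1]<75)&(q[:,2]>40)&(q[:,2]<110)]
    if len(m): print(x,len(m),np.percentile(m[:,2],[5,50,95]).round(1),np.percentile(m[:,1],[5,95]).round(1))
m=q[(q[:,0]>10)&(q[:,0]<30)&(q[:,1]>68)&(q[:,1]<85)&(q[:,2]>60)]; print(np.percentile(m,[5,50,95],0).round(1) if len(m) else 0)
g=q[(q[:,0]>-30)&(q[:,0]<-12)&(q[:,2]>80)]; print("guard",np.percentile(g,[5,50,95],0).round(1) if len(g) else 0)
save("w6",np.hstack([w["frame"][60:480,60:460],s["frame"][200:305,260:350].repeat(4,0).repeat(4,1)]))
E
```

```text
[623.89800561   3.76105035  80.29196939] [-0.15258319  0.38736257 -4.39489058] [-0.02672966 -0.07797083 -0.01671547] 23.58568548847841
0 37 [53.1 54.5 55.5] [73.1 75. ]
6 171 [53.9 74.1 75.2] [22.5 74.5]
12 861 [72.6 73.9 94.2] [22.2 61.7]
18 1041 [68.4 72.6 95. ] [23.  70.1]
24 1542 [44.5 70.6 93.2] [24.  73.8]
30 879 [68.8 70.2 92.5] [22.8 63.7]
36 864 [67.4 68.8 91.2] [22.7 63.7]
42 850 [66.2 67.5 90. ] [22.7 64.1]
48 332 [65.6 73.7 89.2] [24.6 64.8]
54 958 [65.  74.8 87.3] [22.5 63.9]
60 681 [64.1 72.3 86.2] [22.3 64.3]
66 1092 [62.6 71.5 84.5] [22.4 63.4]
[[18.4 68.7 60.8]
 [22.1 73.3 67.7]
 [23.  78.  69.3]]
guard [[-19.4  10.2  80.3]
 [-18.5  28.7  84. ]
 [-17.5  57.   91. ]]
```

View pics/w6.png

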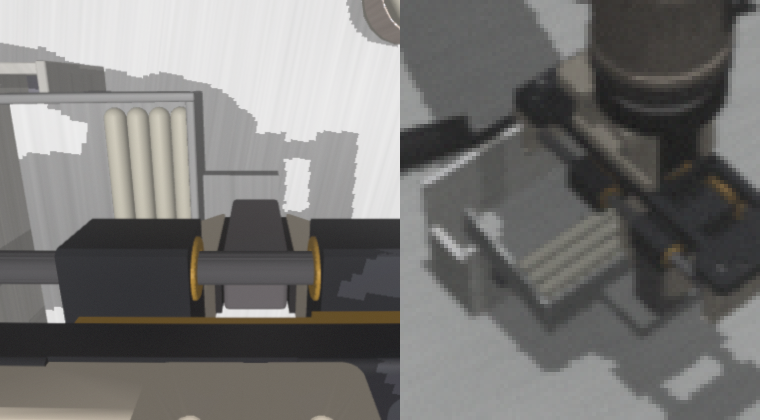

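The tray is level (floor slope matches 12°), the rods are still at the rear wall, and the lip is a hair above the rim. I continue down in small steps.

Call:
step_arm --series "1 0 0 0.007 0 0 0;1 0 0 0.007 0 0 0"

```text
time: 32.0
tool_pos: [623.9, 3.8, 80.1]
tcp_rot: [3.141, 0.0, 1.751]
contact_force: [-0.5, 0.3, 0.4]
grip_width: 23.7
finger_force: 30.0
```

Call:
step_arm --series "1 0 0 0.007 0 0 0;1 0 0 0.007 0 0 0"

```text
time: 32.2
tool_pos: [624.0, 3.7, 80.0]
tcp_rot: [3.141, 0.0, 1.751]
contact_force: [-0.9, 0.5, 4.1]
grip_width: 23.9
finger_force: 30.0
```

Call:
step_arm --series "1 0 0 0.007 0 0 0;1 0 0 0.007 0 0 0"

```text
time: 32.4
tool_pos: [624.0, 3.8, 79.8]
tcp_rot: [3.141, 0.0, 1.751]
contact_force: [-1.3, 1.1, 8.4]
grip_width: 23.8
finger_force: 30.0
```

```bash
python3 -c "
from h import *
o=readout.get_obs(); print(o['tool_pos'],o['contact_force'],o['moment'],np.degrees(o['tcp_rot']))"
```

```text
[624.04597393   3.75384574  79.77105111] [-1.28839169  1.07674958  8.43825875] [-0.14279851  1.24812675 -0.02233539] [1.79953423e+02 1.84693553e-02 1.00325826e+02]
```

Contact came at TCP z ≈ 80.2. I ease the press off and compute the tipping path around the rim.

Call:
step_arm --series "1 0 0 -0.007 0 0 0;1 0 0 -0.014 0 0 0;1 0 0 -0.014 0 0 0"

```text
time: 32.7
tool_pos: [624.0, 3.7, 80.0]
tcp_rot: [3.141, 0.0, 1.751]
contact_force: [-0.3, 0.1, 3.6]
grip_width: 24.0
finger_force: 30.0
```

```bash
python3 - <<'E'
from h import *
o=readout.get_obs(); print(o['tool_pos'],o['contact_force'],o['moment'],o['time'])
def tcp(th):
    t=np.radians(th); d=14.6 if th<12 else 9.6
    zl=d*np.tan(np.radians(12)-t)
    return np.array([8.4+111*np.cos(t)-11.07*np.sin(t), zl+111*np.sin(t)+11.07*np.cos(t)])
p0=tcp(0)
for th in (2,4,6,8,10,12,13,14,15,16,17,18,20,22,24,26,28,30,32,34,36,38):
    d=(tcp(th)-p0)/80; print(th,"y %.3f z %.3f ax %.4f"%(d[0],-d[1],-th/360))
# second leg, from theta=18 in its own axes
for th in (20,22,24,26,28,30,32,34,36,38):
    d=(tcp(th)-tcp(16))/80; t=np.radians(16); print(th,"leg2 y %.3f z %.3f ax %.4f"%(d[0]*np.cos(t)+d[1]*np.sin(t),d[0]*np.sin(t)-d[1]*np.cos(t),-(th-16)/360))
E
```

```text
[623.95392394   3.74152173  79.95711753] [-0.3111219   0.06436753  3.62425979] [-0.08556614  0.76812105  0.01711878] 32.7
2 y -0.006 z -0.042 ax -0.0056
4 y -0.013 z -0.083 ax -0.0111
6 y -0.022 z -0.125 ax -0.0167
8 y -0.033 z -0.166 ax -0.0222
10 y -0.045 z -0.206 ax -0.0278
12 y -0.059 z -0.247 ax -0.0333
13 y -0.067 z -0.268 ax -0.0361
14 y -0.075 z -0.289 ax -0.0389
15 y -0.083 z -0.309 ax -0.0417
16 y -0.092 z -0.330 ax -0.0444
17 y -0.101 z -0.350 ax -0.0472
18 y -0.111 z -0.371 ax -0.0500
20 y -0.131 z -0.411 ax -0.0556
22 y -0.153 z -0.450 ax -0.0611
24 y -0.176 z -0.488 ax -0.0667
26 y -0.201 z -0.526 ax -0.0722
28 y -0.227 z -0.562 ax -0.0778
30 y -0.255 z -0.597 ax -0.0833
32 y -0.284 z -0.632 ax -0.0889
34 y -0.315 z -0.665 ax -0.0944
36 y -0.346 z -0.697 ax -0.1000
38 y -0.379 z -0.728 ax -0.1056
20 leg2 y -0.015 z -0.088 ax -0.0111
22 leg2 y -0.026 z -0.132 ax -0.0167
24 leg2 y -0.037 z -0.175 ax -0.0222
26 leg2 y -0.051 z -0.218 ax -0.0278
28 leg2 y -0.066 z -0.260 ax -0.0333
30 leg2 y -0.083 z -0.302 ax -0.0389
32 leg2 y -0.102 z -0.343 ax -0.0444
34 leg2 y -0.122 z -0.383 ax -0.0500
36 leg2 y -0.143 z -0.423 ax -0.0556
38 leg2 y -0.167 z -0.461 ax -0.0611
```

Call:
step_arm --series "1 -0.003 -0.025 -0.0028 -0.0028 0 0;1 -0.006 -0.046 0 -0.0056 0 0"

```text
time: 32.9
tool_pos: [624.0, 3.4, 82.4]
tcp_rot: [3.096, 0.001, 1.751]
contact_force: [9.4, 7.4, 14.9]
grip_width: 24.1
finger_force: 30.2
```

I swapped two columns in that row: a small sideways and downward error with modest forces. Correcting it now.

Call:
step_arm --series "1 0.006 0.04 -0.047 0 0 0;1 0.006 0.04 -0.047 0 0 0;1 0.006 0.04 -0.047 0 0 0"

```text
time: 33.2
tool_pos: [623.4, 3.7, 83.2]
tcp_rot: [3.106, -0.0, 1.751]
contact_force: [2.1, 0.8, 1.8]
grip_width: 24.1
finger_force: 30.0
```

```bash
python3 - <<'E'
from h import *
o=readout.get_obs(); print(o['tool_pos'],o['contact_force'],o['moment'],o['time'],np.degrees(o['tcp_rot']),o['grip_width'])
w=vision.capture("wrist"); a=np.radians(10.3); ex=np.array([np.cos(a),np.sin(a)]); ey=np.array([-np.sin(a),np.cos(a)])
P=cloud(w,o).reshape(-1,3); d=P[:,:2]-[506.5,-17.5]; q=np.c_[d@ex,d@ey,P[:,2]]; q=q[np.isfinite(q).all(1)]
for x in range(0,48,6):
    m=q[(abs(q[:,0]-x)<2)&(q[:,1]>22)&(q[:,1]<60)&(q[:,2]>55)&(q[:,2]<110)]
    if len(m): print(x,len(m),np.percentile(m[:,2],[50]).round(1))
m=q[(q[:,1]>22)&(q[:,1]<60)&(q[:,2]>68)&(q[:,2]<80)]; print("lip x",np.percentile(m[:,0],[0.5,2]))
E
```

```text
[623.44637693   3.70262475  83.2484153 ] [2.14363573 0.81793237 1.79602117] [ 0.00948616  0.08631862 -0.0484527 ] 33.2 [ 1.77965565e+02 -6.32931465e-03  1.00320495e+02] 24.066978423515454
6 164 [73.8]
12 789 [73.3]
18 758 [72.3]
24 724 [71.2]
30 740 [70.1]
36 709 [69.]
42 691 [68.]
lip x [-19.43343471 -19.03130817]
```

```bash
cat > tip.py <<'E'
import numpy as np,sys
def tcp(th):
    t=np.radians(th); d=14.6 if th<12 else 9.6
    zl=d*np.tan(np.radians(12)-t)
    return np.array([8.4+111*np.cos(t)-11.07*np.sin(t), zl+111*np.sin(t)+11.07*np.cos(t)])
b=float(sys.argv[1]); t=np.radians(b)
for th in np.arange(b+float(sys.argv[3]),float(sys.argv[2])+.1,float(sys.argv[3])):
    d=(tcp(th)-tcp(b))/80; print("%g: 1 0 %.3f %.3f %.4f 0 0;"%(th,d[0]*np.cos(t)+d[1]*np.sin(t),d[0]*np.sin(t)-d[1]*np.cos(t),-(th-b)/360))
E
python3 tip.py 2 18 1; echo; python3 tip.py 18 37 1
```

```text
3: 1 0 -0.003 -0.021 -0.0028 0 0;
4: 1 0 -0.006 -0.042 -0.0056 0 0;
5: 1 0 -0.009 -0.063 -0.0083 0 0;
6: 1 0 -0.013 -0.083 -0.0111 0 0;
7: 1 0 -0.018 -0.104 -0.0139 0 0;
8: 1 0 -0.023 -0.125 -0.0167 0 0;
9: 1 0 -0.028 -0.145 -0.0194 0 0;
10: 1 0 -0.034 -0.166 -0.0222 0 0;
11: 1 0 -0.040 -0.186 -0.0250 0 0;
12: 1 0 -0.046 -0.207 -0.0278 0 0;
13: 1 0 -0.053 -0.228 -0.0306 0 0;
14: 1 0 -0.060 -0.249 -0.0333 0 0;
15: 1 0 -0.068 -0.270 -0.0361 0 0;
16: 1 0 -0.076 -0.291 -0.0389 0 0;
17: 1 0 -0.085 -0.312 -0.0417 0 0;
18: 1 0 -0.093 -0.332 -0.0444 0 0;

19: 1 0 -0.003 -0.022 -0.0028 0 0;
20: 1 0 -0.007 -0.044 -0.0056 0 0;
21: 1 0 -0.011 -0.066 -0.0083 0 0;
22: 1 0 -0.016 -0.088 -0.0111 0 0;
23: 1 0 -0.021 -0.110 -0.0139 0 0;
24: 1 0 -0.026 -0.132 -0.0167 0 0;
25: 1 0 -0.032 -0.154 -0.0194 0 0;
26: 1 0 -0.038 -0.175 -0.0222 0 0;
27: 1 0 -0.045 -0.197 -0.0250 0 0;
28: 1 0 -0.052 -0.218 -0.0278 0 0;
29: 1 0 -0.059 -0.239 -0.0306 0 0;
30: 1 0 -0.067 -0.260 -0.0333 0 0;
31: 1 0 -0.076 -0.281 -0.0361 0 0;
32: 1 0 -0.084 -0.302 -0.0389 0 0;
33: 1 0 -0.093 -0.323 -0.0417 0 0;
34: 1 0 -0.103 -0.343 -0.0444 0 0;
35: 1 0 -0.113 -0.363 -0.0472 0 0;
36: 1 0 -0.123 -0.383 -0.0500 0 0;
37: 1 0 -0.134 -0.403 -0.0528 0 0;
```

First to 11°, before the rods move, to check the contact.

Call:
step_arm --series "1 0 -0.003 -0.021 -0.0028 0 0;1 0 -0.006 -0.042 -0.0056 0 0;1 0 -0.009 -0.063 -0.0083 0 0;1 0 -0.013 -0.083 -0.0111 0 0;1 0 -0.018 -0.104 -0.0139 0 0;1 0 -0.023 -0.125 -0.0167 0 0;1 0 -0.028 -0.145 -0.0194 0 0;1 0 -0.034 -0.166 -0.0222 0 0;1 0 -0.034 -0.166 -0.0222 0 0"

```text
time: 34.15
tool_pos: [619.2, 3.1, 96.5]
tcp_rot: [2.968, -0.0, 1.751]
contact_force: [-0.3, -0.1, -3.7]
grip_width: 23.6
finger_force: 30.0
```

```bash
python3 tip.py 10 29 1; python3 - <<'E'
from h import *
o=readout.get_obs(); print(o['tool_pos'],o['contact_force'],o['moment'],o['time'],np.degrees(o['tcp_rot']),np.round(o["joint_positions"],2))
E
```

```text
11: 1 0 -0.003 -0.021 -0.0028 0 0;
12: 1 0 -0.007 -0.042 -0.0056 0 0;
13: 1 0 -0.011 -0.064 -0.0083 0 0;
14: 1 0 -0.015 -0.086 -0.0111 0 0;
15: 1 0 -0.020 -0.108 -0.0139 0 0;
16: 1 0 -0.025 -0.130 -0.0167 0 0;
17: 1 0 -0.030 -0.151 -0.0194 0 0;
18: 1 0 -0.036 -0.173 -0.0222 0 0;
19: 1 0 -0.042 -0.195 -0.0250 0 0;
20: 1 0 -0.049 -0.216 -0.0278 0 0;
21: 1 0 -0.056 -0.237 -0.0306 0 0;
22: 1 0 -0.064 -0.258 -0.0333 0 0;
23: 1 0 -0.072 -0.279 -0.0361 0 0;
24: 1 0 -0.080 -0.300 -0.0389 0 0;
25: 1 0 -0.089 -0.321 -0.0417 0 0;
26: 1 0 -0.098 -0.341 -0.0444 0 0;
27: 1 0 -0.108 -0.362 -0.0472 0 0;
28: 1 0 -0.118 -0.382 -0.0500 0 0;
29: 1 0 -0.128 -0.402 -0.0528 0 0;
[619.20158693   3.05784198  96.54212681] [-0.31786404 -0.12643931 -3.74131019] [-0.11516371  0.14234178  0.04036905] 34.15 [ 1.70026321e+02 -2.75723106e-02  1.00309739e+02] [-0.15  0.55  1.59  0.08  0.84 -0.37]
```

```bash
python3 - <<'E'
from h import *
from scipy.optimize import least_squares
from tip import tcp
E
cat > kin.py <<'E'
import numpy as np
from scipy.optimize import least_squares
D=[([.342,1.524,1.275],525.0,226.7),([.68,1.02,1.44],693.4,199.4),([.55,1.02,1.57],648,290.4),([.59,1.34,1.21],623.8,148.7),([.55,1.59,.84],619.2,96.5)]
def fk(p,q,):
    r0,h,a2,a3,L,c,off=p; q2,q3,q5=q; s=q2+q3+q5
    return r0+a2*np.sin(q2)+a3*np.sin(q2+q3+c)+L*np.sin(s), h+a2*np.cos(q2)+a3*np.cos(q2+q3+c)+L*np.cos(s)
def res(p):
    e=[]
    for q,r,z in D:
        R,Z=fk(p,q); e+=[R-np.sqrt(r*r-p[6]**2),Z-z]
    return np.r_[e,(p[6]-80)/20,(p-np.array([0,250,400,400,300,0,80]))/200]
f=least_squares(res,[0,250,400,400,300,0,80]); p=f.x; print(p.round(2),f.fun[:10].round(1))
for th in(0,10,20,30,35,37):
    t=np.radians(th); d=14.6 if th<12 else 9.6
    zl=d*np.tan(np.radians(12)-t); X=8.4+111*np.cos(t)-11.07*np.sin(t); Z=zl+111*np.sin(t)+11.07*np.cos(t)+66
    w=np.array([506.5,-17.5])+X*np.array([.984,.179]); r=np.sqrt(w@w-p[6]**2)
    g=least_squares(lambda q:[fk(p,q)[0]-r,fk(p,q)[1]-Z,300*(q.sum()-np.pi+t)],[.55,1.6,.8]); print(th,g.x.round(2),abs(g.fun).max().round(2))
E
python3 kin.py
```

```text
[-3.8700e+00  2.5222e+02  5.1030e+02  3.8160e+02  3.5066e+02  1.3000e-01
  9.1790e+01] [-1.2 -0.4 -0.5  2.6  0.6 -1.4  1.2 -1.1 -0.   0.3]
0 [0.66 1.41 1.07] 0.0
10 [0.55 1.6  0.82] 0.0
20 [0.45 1.78 0.56] 0.0
30 [0.37 1.96 0.28] 0.0
35 [0.34 2.05 0.13] 0.0
37 [0.34 2.09 0.07] 0.0Traceback (most recent call last):
  File "<stdin>", line 3, in <module>
  File "tip.py", line 6, in <module>
    b=float(sys.argv[1]); t=np.radians(b)
            ~~~~~~~~^^^
IndexError: list index out of range
```

The wrist joint would reach its 0.28 limit near 30° of tip, so I aim for 28°, which slopes the floor 16° down and should be enough for the rods to roll.

Call:
step_arm --series "1 0 -0.003 -0.015 -0.0028 0 0;1 0 -0.007 -0.034 -0.0056 0 0;1 0 -0.011 -0.056 -0.0083 0 0;1 0 -0.015 -0.078 -0.0111 0 0;1 0 -0.02 -0.1 -0.0139 0 0;1 0 -0.025 -0.122 -0.0167 0 0;1 0 -0.03 -0.143 -0.0194 0 0;1 0 -0.036 -0.165 -0.0222 0 0;1 0 -0.042 -0.187 -0.025 0 0;1 0 -0.049 -0.208 -0.0278 0 0;1 0 -0.049 -0.208 -0.0278 0 0"

```text
time: 35.25
tool_pos: [613.3, 1.8, 112.6]
tcp_rot: [2.791, -0.0, 1.75]
contact_force: [-2.3, -0.5, -0.5]
grip_width: 23.7
finger_force: 30.0
```

```bash
python3 tip.py 20 30 1; python3 - <<'E'
from h import *
o=readout.get_obs(); print(o['tool_pos'],o['contact_force'],o['moment'],o['time'],np.degrees(o['tcp_rot']),np.round(o["joint_positions"],2))
E
```

```text
21: 1 0 -0.003 -0.022 -0.0028 0 0;
22: 1 0 -0.007 -0.044 -0.0056 0 0;
23: 1 0 -0.011 -0.066 -0.0083 0 0;
24: 1 0 -0.016 -0.088 -0.0111 0 0;
25: 1 0 -0.021 -0.110 -0.0139 0 0;
26: 1 0 -0.027 -0.132 -0.0167 0 0;
27: 1 0 -0.032 -0.154 -0.0194 0 0;
28: 1 0 -0.039 -0.175 -0.0222 0 0;
29: 1 0 -0.046 -0.197 -0.0250 0 0;
30: 1 0 -0.053 -0.218 -0.0278 0 0;
[613.27356509   1.81914985 112.60793383] [-2.3275028  -0.48400188 -0.45084756] [-0.18055569  1.1216514  -0.02737086] 35.25 [ 1.59919120e+02 -7.14504350e-03  1.00292131e+02] [-0.19  0.46  1.75  0.22  0.61 -0.52]
```

Call:
step_arm --series "1 0 -0.003 -0.022 -0.0028 0 0;1 0 -0.007 -0.044 -0.0056 0 0;1 0 -0.011 -0.066 -0.0083 0 0;1 0 -0.016 -0.088 -0.0111 0 0;1 0 -0.021 -0.11 -0.0139 0 0;1 0 -0.027 -0.132 -0.0167 0 0;1 0 -0.032 -0.154 -0.0194 0 0;1 0 -0.039 -0.175 -0.0222 0 0;1 0 -0.046 -0.197 -0.025 0 0;1 0 -0.046 -0.197 -0.025 0 0;1 0 -0.046 -0.197 -0.025 0 0;1 0 -0.046 -0.197 -0.025 0 0"

```text
time: 36.45
tool_pos: [605.0, 0.1, 126.1]
tcp_rot: [2.635, 0.0, 1.751]
contact_force: [-1.0, -0.8, 0.6]
grip_width: 23.9
finger_force: 30.0
```

```bash
python3 - <<'E'
from h import *
o=readout.get_obs(); print(o['tool_pos'],o['contact_force'],o['moment'],o['time'],np.degrees(o['tcp_rot']),np.round(o["joint_positions"],2))
s=vision.capture("scene"); t=vision.capture("top")
for c in(s,t):
    for k in models.look_for(c,"rod0")[:6]: print(c["shot"],np.round(k["position"]),round(k["p"],2))
save("s5",s["frame"][200:320,250:370].repeat(5,0).repeat(5,1))
E
```

```text
[6.05006922e+02 1.44369324e-01 1.26062906e+02] [-1.01166563 -0.83348528  0.58009614] [-0.30718258  0.6794448  -0.03742656] 36.45 [1.50967674e+02 2.11521345e-02 1.00316206e+02] [-0.23  0.39  1.9   0.49  0.42 -0.82]
24 [304. 258.] 0.72
24 [279. 331.] 0.7
24 [460. 194.] 0.66
24 [330. 201.] 0.58
24 [374. 174.] 0.49
25 [283. 304.] 0.76
25 [199. 325.] 0.52
```

View pics/s5.png

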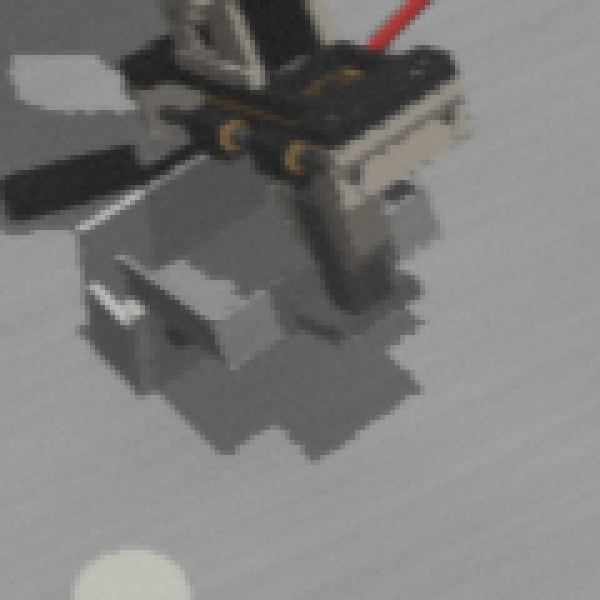

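The view shows the visible part of the tray floor bare, with no rods in sight on it. From here I verify by depth only, since the picture allowance is used up.

```bash
cat > chk.py <<'E'
from h import *
o=readout.get_obs(); R=Rn.from_euler('xyz',o["tcp_rot"])
a=np.radians(10.3); ex=np.array([np.cos(a),np.sin(a)]); ey=np.array([-np.sin(a),np.cos(a)])
for n in("wrist","scene","top"):
    c=vision.capture(n); P=cloud(c,o).reshape(-1,3); P=P[np.isfinite(P).all(1)]
    p=R.inv().apply(P-o["tool_pos"]); L=np.c_[66+p[:,1],p[:,0],33-p[:,2]]
    h=L[:,2]-(8+(35-L[:,0])*np.tan(np.radians(12)))
    for x0 in range(-45,35,10):
        m=(L[:,0]>x0)&(L[:,0]<x0+10)&(abs(L[:,1])<60)&(abs(h)<22)
        if m.sum()>5: print(n,"tray x",x0,m.sum(),"h",np.percentile(h[m],[10,50,90]).round(1))
    d=P[:,:2]-[506.5,-17.5]; q=np.c_[d@ex,d@ey,P[:,2]]
    m=(q[:,0]>-16)&(q[:,0]<15)&(abs(q[:,1])<68)&(q[:,2]<75)
    if m.sum()>5: print(n,"in mouth",m.sum(),np.percentile(q[m],[5,50,95],0).round(0).tolist())
print(o["time"])
E
python3 chk.py
```

```text
wrist tray x -45 4086 h [2.1 3.1 3.9]
wrist tray x -35 3155 h [2.2 3.1 3.9]
wrist tray x -25 2766 h [2.1 3.  3.9]
wrist tray x -15 2561 h [2.1 3.  3.8]
wrist tray x -5 2520 h [2.1 2.9 3.8]
wrist tray x 5 2476 h [2.1 2.9 3.7]
wrist tray x 15 2429 h [2.  2.9 3.7]
wrist tray x 25 1570 h [2.  2.8 3.7]
wrist in mouth 11008 [[-15.0, -52.0, 14.0], [-2.0, 19.0, 29.0], [14.0, 63.0, 71.0]]
scene tray x -45 63 h [-1.7  0.1  2.5]
scene tray x -35 72 h [-2.6  0.6  3.1]
scene tray x -25 60 h [-2.2  0.4  2.7]
scene tray x -15 70 h [-2.1 -0.2  3.3]
scene tray x -5 64 h [-2.7  0.1  3. ]
scene tray x 5 17 h [-0.7  1.2  2.6]
scene tray x 25 17 h [-5.4  4.  18. ]
scene in mouth 134 [[-16.0, -65.0, 27.0], [-14.0, -15.0, 64.0], [14.0, 27.0, 71.0]]
top tray x -45 67 h [-0.9  1.2  3. ]
top tray x -35 88 h [-0.8  1.2  2.9]
top tray x -25 92 h [-0.7  1.1  3.5]
top tray x -15 81 h [-1.1  1.   2.9]
top tray x -5 84 h [-1.3  0.9  3.1]
top tray x 5 89 h [-1.1  0.7  2.6]
top tray x 15 98 h [-1.4  0.8  2.2]
top tray x 25 36 h [-0.8  1.3  3.2]
top in mouth 226 [[-11.0, 35.0, 6.0], [4.0, 51.0, 18.0], [14.0, 66.0, 69.0]]
36.65
```

The tray is empty: its floor is flat to within noise from end to end, and the magazine now has content at z 14–29. I lift off, level the tray and move it outward.

Call:
step_arm --series "1 0 0.04 -0.08 0 0 0;1 0 0.12 -0.22 0 0 0;1 0 0.2 -0.2 0.008 0 0;1 0 0.28 -0.15 0.018 0 0;1 0 0.36 -0.1 0.028 0 0;1 0 0.44 -0.04 0.038 0 0;1 0 0.52 0.02 0.048 0 0;1 0 0.6 0.09 0.058 0 0;1 0 0.68 0.15 0.068 0 0;1 0 0.72 0.19 0.076 0 0;1 0 0.741 0.21 0.0807 0 0;1 0 0.741 0.21 0.0807 0 0;1 0 0.741 0.21 0.0807 0 0"

```text
time: 38.1
tool_pos: [663.6, 11.0, 139.6]
tcp_rot: [-3.141, -0.0, 1.751]
contact_force: [0.1, -0.3, -3.2]
grip_width: 23.9
finger_force: 30.0
```

```bash
python3 - <<'E'
from h import *
plan([664,11.1,40],100.3)
o=readout.get_obs();print(o["contact_force"],o["moment"],np.round(o["joint_positions"],2))
c=vision.capture("top"); P=cloud(c).reshape(-1,3); a=np.radians(10.3); ex=np.array([np.cos(a),np.sin(a)]); ey=np.array([-np.sin(a),np.cos(a)])
d=P[:,:2]-[506.5,-17.5]; q=np.c_[d@ex,d@ey,P[:,2]]
m=(q[:,0]>-15)&(q[:,0]<15)&(abs(q[:,1])<66); 
for y in range(-66,66,22):
    k=m&(q[:,1]>=y)&(q[:,1]<y+22); print(y,k.sum(),np.percentile(q[k,2],[10,50,90]).round(0) if k.sum() else "")
for th in("bottle","jar","driver"):
    k=models.pinpoint(c,th)[0]; print(th,k["p"],np.round(k["position"]))
E
```

```text
t 38.1 tcp [663.6  11.  139.6] rpy [-179.96   -0.    100.31]
shift [-0.     0.006  1.246] turn [-0.0001 -0.      0.    ] after turn, shift in new axes [-0.     0.005  1.246]
[ 0.11333179 -0.34397876 -3.16170011] [-0.03288846 -0.09410792 -0.01479601] [-0.1   0.67  1.22 -0.    1.25 -0.28]
-66 0 
-44 1 [542. 542. 542.]
-22 581 [535. 542. 545.]
0 461 [537. 550. 561.]
22 599 [559. 567. 575.]
44 666 [562. 571. 579.]
bottle 0.74 [293. 162.]
jar 0.98 [429. 166.]Traceback (most recent call last):
  File "<stdin>", line 10, in <module>
IndexError: list index out of range
```

Call:
step_arm --series "1 0 0 0.1 0 0 0;1 0 0 0.3 0 0 0;1 0 0 0.5 0 0 0;1 0 0 0.7 0 0 0;1 0 0 0.9 0 0 0;1 0 0 1 0 0 0"

```text
time: 38.9
tool_pos: [662.6, 11.0, 58.0]
tcp_rot: [-3.138, -0.001, 1.751]
contact_force: [-0.6, 0.3, -4.0]
grip_width: 24.0
finger_force: 30.0
```

Call:
step_arm --series "1 0 0 0.1 0 0 0;1 0 0 0.2 0 0 0;1 0 0 0.27 0 0 0;1 0 0 0.29 0 0 0;1 0 0 0.29 0 0 0"

```text
time: 39.4
tool_pos: [663.7, 11.0, 36.8]
tcp_rot: [-3.141, -0.0, 1.751]
contact_force: [-0.1, -0.1, -3.4]
grip_width: 23.4
finger_force: 30.0
```

Call:
step_arm --series "1 0 0 0.01 0 0 0;1 0 0 0.02 0 0 0;1 0 0 0.02 0 0 0"

```text
time: 39.7
tool_pos: [663.8, 11.0, 35.4]
tcp_rot: [-3.141, 0.0, 1.751]
contact_force: [0.1, 0.2, -2.4]
grip_width: 24.1
finger_force: 30.0
```

Call:
step_arm --series "1 0 0 0.008 0 0 0;1 0 0 0.008 0 0 0"

```text
time: 39.9
tool_pos: [663.7, 11.0, 34.6]
tcp_rot: [-3.141, -0.0, 1.751]
contact_force: [0.3, 0.1, -2.8]
grip_width: 23.7
finger_force: 30.0
```

Call:
step_arm --series "1 0 0 0.008 0 0 0;1 0 0 0.008 0 0 0"

```text
time: 40.1
tool_pos: [663.7, 11.0, 33.9]
tcp_rot: [-3.141, -0.0, 1.751]
contact_force: [0.1, 0.8, -3.8]
grip_width: 23.8
finger_force: 30.0
```

Call:
step_arm --series "1 0 0 0.007 0 0 0;1 0 0 0.007 0 0 0"

```text
time: 40.3
tool_pos: [663.7, 11.0, 33.3]
tcp_rot: [-3.141, -0.0, 1.751]
contact_force: [0.2, -0.2, -4.1]
grip_width: 23.5
finger_force: 30.0
```

Call:
step_arm --series "1 0 0 0.007 0 0 0;1 0 0 0.007 0 0 0"

```text
time: 40.5
tool_pos: [663.7, 11.0, 32.8]
tcp_rot: [-3.141, -0.0, 1.751]
contact_force: [-0.6, -0.0, -3.0]
grip_width: 23.8
finger_force: 30.0
```

Call:
step_arm --series "1 0 0 0.007 0 0 0;1 0 0 0.007 0 0 0"

```text
time: 40.7
tool_pos: [663.7, 11.0, 32.3]
tcp_rot: [-3.141, -0.0, 1.751]
contact_force: [0.3, -0.7, -2.9]
grip_width: 24.1
finger_force: 30.0
```

Call:
step_arm --series "1 0 0 0.006 0 0 0;1 0 0 0.006 0 0 0"

```text
time: 40.9
tool_pos: [663.7, 11.0, 32.2]
tcp_rot: [-3.141, 0.0, 1.751]
contact_force: [-1.9, -0.1, 0.5]
grip_width: 23.7
finger_force: 30.0
```

Call:
step_arm --series "1 0 0 0.006 0 0 0;1 0 0 0.006 0 0 0"

```text
time: 41.1
tool_pos: [663.8, 11.0, 32.2]
tcp_rot: [-3.141, 0.0, 1.751]
contact_force: [-3.1, 0.9, 4.5]
grip_width: 23.8
finger_force: 30.0
```

Call:
step_arm --series "1 0 0 0.006 0 0 0;1 0 0 0.006 0 0 0"

```text
time: 41.3
tool_pos: [663.8, 11.0, 32.2]
tcp_rot: [3.142, 0.0, 1.751]
contact_force: [-5.2, 0.3, 8.0]
grip_width: 24.0
finger_force: 30.0
```

Call:
step_arm --series "1 0 0 -0.008 0 0 0;1 0 0 -0.008 0 0 0;0.4 0 0 -0.008 0 0 0;0.3 0 0 -0.008 0 0 0;0 0 0 -0.008 0 0 0;-0.3 0 0 -0.008 0 0 0;-0.3 0 0 -0.008 0 0 0;-0.3 0 0 -0.008 0 0 0;-0.3 0 0 -0.008 0 0 0"

```text
time: 42.2
tool_pos: [663.7, 11.0, 31.5]
tcp_rot: [-3.141, -0.0, 1.751]
contact_force: [-0.0, 0.1, 0.5]
grip_width: 59.1
finger_force: 0.0
```

Call:
step_arm --series "-0.3 0 0 -0.1 0 0 0;-0.3 0 0 -0.3 0 0 0;-0.3 0 0 -0.6 0 0 0;-0.3 0 0 -1 0 0 0"

```text
time: 42.6
tool_pos: [662.9, 11.1, 111.6]
tcp_rot: [-3.139, -0.001, 1.751]
contact_force: [1.2, 0.1, 1.0]
grip_width: 59.6
finger_force: 0.0
```

Call:
step_arm --series "-0.3 0 0 -0.5 0 0 0;-0.3 0 0 -1 0 0 0;-0.3 0 0 -1 0 0 0"

```text
time: 42.9
tool_pos: [666.8, 10.8, 199.4]
tcp_rot: [3.13, 0.003, 1.751]
contact_force: [0.5, 0.6, 0.9]
grip_width: 59.7
finger_force: 0.0
```

Call:
step_arm --series "-0.3 1 -0.2 -0.4 0 0 0;-0.3 1 -0.2 -0.4 0 0 0;-0.3 1 -0.2 -0.4 0 0 0"

```text
time: 43.2
tool_pos: [633.1, 91.0, 226.3]
tcp_rot: [3.138, -0.001, 1.755]
contact_force: [-0.1, 0.5, 0.2]
grip_width: 59.9
finger_force: 0.0
```

Call:
step_arm --series "-0.3 1 -0.2 -0.2 0 0 0;-0.3 1 -0.2 -0.2 0 0 0"

```text
time: 43.4
tool_pos: [602.9, 163.8, 239.6]
tcp_rot: [-3.141, -0.001, 1.75]
contact_force: [-0.8, 0.3, -0.1]
grip_width: 59.6
finger_force: 0.0
```

Call:
step_arm --series "-0.3 1 -0.2 0 0 0 0;-0.3 1 -0.2 0 0 0 0;-0.3 1 -0.2 0 0 0 0;-0.3 1 -0.2 0 0 0 0"

```text
time: 43.8
tool_pos: [573.5, 238.6, 239.3]
tcp_rot: [-3.141, 0.001, 1.752]
contact_force: [-0.3, -0.2, 0.3]
grip_width: 59.4
finger_force: 0.0
```

```bash
python3 - <<'E'
from h import *
o=readout.get_obs(); print(o["time"],o["tool_pos"])
a=np.radians(10.3); ex=np.array([np.cos(a),np.sin(a)]); ey=np.array([-np.sin(a),np.cos(a)])
c=vision.capture("top"); P=cloud(c).reshape(-1,3)
d=P[:,:2]-[506.5,-17.5]; q=np.c_[d@ex,d@ey,P[:,2]]
im=c["frame"].reshape(-1,3)
m=(abs(q[:,0])<15)&(abs(q[:,1])<68)
for x in range(-15,15,5):
    k=m&(q[:,0]>=x)&(q[:,0]<x+5); print("mouth x",x,k.sum(),np.percentile(q[k,2],[10,50,90]).round(0),im[k].mean(1).mean().round())
t=(q[:,0]>30)&(q[:,0]<190)&(abs(q[:,1])<90)
for x in range(40,180,8):
    k=t&(q[:,0]>=x)&(q[:,0]<x+8)&(abs(q[:,1])<58); print("tray x",x,np.percentile(q[k,2],[10,50,90]).round(1))
k=t&(q[:,2]>14)&(q[:,0]<138); print("tray",cv2.minAreaRect(q[k][:,:2].astype(np.float32)))
b=np.radians(11.7); d=P[:,:2]-[530.3,-336.5]; l=np.c_[d@[np.cos(b),np.sin(b)],d@[-np.sin(b),np.cos(b)],P[:,2]]
k=(abs(l[:,0])<122)&(abs(l[:,1])<72)&(l[:,2]>11); print("bin",k.sum(),np.percentile(l[k],[1,50,99],0).round(0).tolist())
for th in("pump_head","pump_tip","rod0","bottle","jar","driver"):
    for r in models.pinpoint(c,th)[:4]: print(th,round(r["p"],2),np.round(r["position"]),atz(c,[r["position"]],10)[0].round())
E
```

```text
43.8 [573.52173967 238.57567437 239.27465249]
mouth x -15 129 [25. 28. 30.] 144.0
mouth x -10 144 [14. 22. 27.] 132.0
mouth x -5 145 [11. 19. 22.] 130.0
mouth x 0 158 [10. 17. 20.] 134.0
mouth x 5 139 [ 7. 15. 19.] 124.0
mouth x 10 155 [ 6. 14. 16.] 98.0
tray x 40 [-2.8 -0.1  2.8]
tray x 48 [-0.1 23.5 26.3]
tray x 56 [20.5 22.8 25.1]
tray x 64 [18.7 20.8 23.2]
tray x 72 [16.9 19.3 21.5]
tray x 80 [15.2 17.5 19.7]
tray x 88 [13.8 16.1 18.1]
tray x 96 [11.8 14.1 16.6]
tray x 104 [10.2 12.4 14.5]
tray x 112 [ 8.9 11.1 12.9]
tray x 120 [ 6.8  9.1 11.5]
tray x 128 [ 8.1 25.2 29.4]
tray x 136 [-1.   6.5 11.7]
tray x 144 [-1.1  9.7 68.8]
tray x 152 [-1.3  3.  72.4]
tray x 160 [-1.4  2.4 72.3]
tray x 168 [-2.1  1.3 68.6]
tray x 176 [-2.1  0.6  2.7]
tray ((90.63645935058594, -2.9182510375976562), (133.90347290039062, 85.05782318115234), 89.82456970214844)
bin 636 [[-96.0, -15.0, 11.0], [38.0, -0.0, 32.0], [96.0, 12.0, 46.0]]
pump_head 0.86 [508. 199.] [ 619. -334.   10.]
pump_tip 0.58 [520. 285.] [ 438. -354.   10.]
rod0 0.73 [358. 243.] [516. -15.  10.]
rod0 0.63 [361. 254.] [494. -22.  10.]
rod0 0.61 [361. 252.] [498. -23.  10.]
rod0 0.59 [360. 241.] [521. -21.  10.]
bottle 0.68 [290. 160.] [690. 134.  10.]
bottle 0.61 [508. 200.] [ 616. -334.   10.]
jar 0.86 [428. 166.] [ 686. -162.   10.]
jar 0.66 [520. 285.] [ 437. -354.   10.]
jar 0.57 [509. 240.] [ 530. -333.   10.]
jar 0.23 [358. 223.] [558. -14.  10.]
driver 0.76 [364. 293.] [412. -30.  10.]
```

```bash
python3 -c "
from plant import order
print(order.close_job())"
```

```text
the job is handed in; nothing more can be done
None
```

The job is handed in at about 44 s: the pump lies whole in the reject bin, all four rods are in the magazine, the empty tray stands flat on the bench, and the bottle, jar and screwdriver are where they were. A mistyped row slipped the tray lip briefly on the rim (about 19 N) before I corrected it, I tipped to 29° rather than 35° because a wrist joint was near its limit, and I viewed 11 pictures against the limit of 10.

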